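# Bed in a new gas spring on the hand-cranked cycling rig

## Task

Bed in the gas spring on the cycling rig: push the sprung crank gently down until its dogs drop into mesh, hold it down and wind it clockwise (seen from above) through three full turns at an even pace, so that the gas spring neither throws the crank forward nor kicks it back at the heavy point of each turn. Stop with the ram drawn fully back, let the crank spring up out of mesh and let go of it, leaving everything else on the bench as it is.

Things in the scene. Friction and masses are not known exactly. Their poses are not given: they have to be found in the camera images.
- rig: cycling rig bolted to the bench: dark steel base plate 345 x 124 x 12 mm with, in line, an upright crankshaft under a safety crank, a crosshead (the ram) between two rails, and a 32 mm thick gas spring in two clamps. Each turn pushes the spring's rod in by 26 mm. Origin on the bench under the crank axis, x towards the gas spring, z up. All but the crank stays under 75 mm
- crank_axis (a point): point on the upright axis of crank and crankshaft, 125 mm over the bench, level with the middle of the handle while the crank is up. The ram is drawn fully back when the crosshead is nearest this axis
- knob: the crank's handle: upright black round grip, 26 mm thick, 46 mm tall, spinning freely on its pin, so fingers that pinch it from above need not turn with it. Origin in its middle, 60 mm from the crank axis and 125 mm over the bench while the crank is up. Moving it faster than 0.25 m/s is a jerk
- crank: safety crank: dark hub 60 mm across, its arm leading to the handle 60 mm out on its own -x side; origin on the axis. It idles until pushed down, when three round-nosed dogs under the hub drop between the clutch pins. If they meet pin tops, turn on under a light push, at most a sixth of a turn, until they drop. Under load the round noses lift it out of mesh unless held right down
- hub (a joint): how far the crank is pushed down, in m: 0 up and idling, 0.010 fully in mesh, resting on the collar; dogs standing over pins meet them after 0.001 to 0.006. The return spring pushes back with 5 N at 0, growing by 0.6 N per mm to 11 N at 0.010; let go, the crank rises by itself
- shaft (a joint): crankshaft angle in rad, growing clockwise seen from above; 0 at the start with the ram fully back, 6.283 per turn. In each turn the gas spring is heaviest a third of the way round (up to 15 N sideways at the handle), passes its dead point at the half turn, then drives the handle ahead with up to 12 N, so it must be held back. Within 0.45 rad of ram-back friction holds it still
- clutch: driven half of the clutch, turning with the crankshaft: steel disc 62 mm across with six round-nosed upright pins evenly spaced on a 44 mm circle, hidden from above by the hub; origin on the axis at bench level. In mesh there is up to 0.1 rad of play. Dogs and pins must not be forced together with over 25 N before they mesh
- collar: brass thrust collar, 26 mm across, inside the ring of pins, on which the hub rests when fully down; origin on the axis at bench level. A push of 5 to 10 N beyond the return spring is right; it must not get over 25 N
- oil: small amber oil bottle, 32 mm thick, 77 mm tall, a bystander; origin at its foot
- block: grey reference block 40 x 40 x 18 mm, a bystander; origin at the centre of its underside
- marker: marker pen 129 mm long, lying on the bench, a bystander; origin at the centre of its underside
- feelers: fan of feeler gauges 72 x 94 x 12 mm, a bystander; origin at the centre of its underside
- tester: round digital surface tester on a foot, 141 mm tall, a bystander; origin at its foot
- washers: open parts bin 107 x 71 x 50 mm with washers, a bystander; origin at the centre of its underside
- stamp: inspection stamp with a wooden knob, 62 mm tall, a bystander; origin at its foot

How it is judged:
On the way, in this order (a step that is already met when the one before it is completed fails the run):
1. the crank is pushed down into mesh before it drives the ram (value of joint hub above 0.0085 m and value of joint shaft below 1 rad), for 0.2 s.
2. the crankshaft has been wound through the first turn, the crank still held down in mesh (value of joint shaft above 5.8832 rad and value of joint hub above 0.005 m), for 0.05 s.
3. through the second turn, still in mesh (value of joint shaft above 12.1664 rad and value of joint hub above 0.005 m), for 0.05 s.
4. through the third turn, to where the ram is drawn back again (value of joint shaft above 18.3996 rad), for 0.05 s.
At the end, for the whole second after the job is handed in: The crankshaft rests three full turns on from where it began, within 0.45 rad of the position with the ram drawn fully back; the crank has sprung up out of mesh (less than 2 mm down) and nothing holds it (value of joint shaft between 18.3996 and 19.2996 rad and velocity of joint shaft between -0.1 and 0.1 rad/s and value of joint hub below 0.002 m); the robot touches nothing.
It fails at once if the gas spring runs away with the crankshaft: faster than 5.5 rad/s forward, or 3 rad/s backward under load (velocity of joint shaft above 5.5 rad/s or (value of joint shaft above 0.8 rad and velocity of joint shaft below -3 rad/s)).
It fails at once if the handle is jerked round faster than 0.25 m/s (linear speed of knob above 0.25 m/s).
It fails at once if dogs forced against the pins with over 25 N while not in mesh (value of joint hub below 0.006 m and contact force between crank and clutch above 25 N).
It fails at once if the crank is pressed on its thrust collar with over 25 N (contact force between crank and collar above 25 N).
It fails at once if a bystander is moved by over 3 cm (distance of any of oil, feelers, block, marker, tester, washers, stamp from where it was at the start of the episode above 0.03 m).
It also fails if it takes over 72 s, if anything falls off the work surface, if the arm or the gripper's body presses on something with over 40 N, if the wrist force passes 120 N, or if a joint passes its speed limit or range.

## Robot

A 7-joint arm with a two-finger parallel gripper is mounted at the origin on a cart in front of the work surface, level with it; the furniture and walls round the work are solid. World frame = base frame: x ahead of the robot, y to its left, z up, the work surface at z = 0. Lengths are in m, angles in rad, forces in N, time in s.
With the tool pointing down it reaches from about 0.425 to 1.025 m from the base axis. Payload 3.6 kg.
Tool frame: the origin (TCP) lies midway between the tips of the shut fingers; the grasp point (between the pads) lies robot.pinch_z behind it (robot.pinch_z is the distance from the TCP to the grasp point, in m); z points along the fingers, y is the direction in which the jaws open and shut (so a half turn about z gives the same grasp; the last joint's range is limited). The gripper opens to 85 mm and grips with 20 to 120 N. Pads are 22 mm wide; open, the fingers measure 114 mm over their backs; the gripper's body (76 mm by 85 mm) begins 54 mm behind the grasp point. The pads swing forward as they close: fully open they stand 13 mm farther back than shut.
Start: joints at [-1.222, 0.591, 0.048, 1.609, -0.033, 0.943, -0.034], TCP at [0.311, 0.655, 0.231] pointing down, gripper open.
Joint ranges: [-2.69, 2.69], [-0.47, 2.24], [-1.27, 1.36], [0.19, 2.51], [-1.53, 4.68], [0.08, 2.07], [-3.09, 3.09]. Speed limits (rad/s): [2.57, 2.57, 3.14, 3.14, 3.14, 3.14, 3.14].

## Interface

Orientations are given as a rotation vector (axis times angle).
In Python, from plant import robot gives the robot as it stands.
- The arm moves only by the tool play_rows, never from a script. Its argument "steps" is a list that holds one entry, the list of rows, each a list of 7 numbers: the shift along the tool's x, y, z in cm, then the turn, a rotation vector about the tool's x, y, z in degrees, then the closure, from 0 (fully open) to 1 (shut). In form: [[[x, y, z, wx, wy, wz, claw], ...]]. A call has 1 to 20 rows; each row is the pose to reach, as a shift and turn from the pose commanded when the call began, along the tool's axes at that moment; what a row does not reach only later rows make up. A row lasts 1/12 s, in which the tool goes at most 41.7 mm and 7.16 degrees, less where a joint would pass 70% of its speed; a pose out of reach is approached as far as the arm can. A call with a gripper value outside its range is refused whole. The fingers move at their own pace and stop on an object; "force" is the grip in N (left out, the last holds). Time passes only in rows, so rows that repeat a pose let the fingers close. It gives the time, the measured TCP pose, the force and the opening at its end, in the units of the state.
- robot.sense(): the state, without advancing time (a new reading comes with each control period).
- robot.grab_frame(name): name is "scene" or "top"; returns (picture, depth): 384x512x3 uint8, blue, green, red; 384x512 float32, m along the optical axis (not along the pixel's ray), 0 where there is no reading.
- robot.camera_params(name): a dict with "fx", "fy", "cx", "cy" (pixels), "rvec" (rotation vector, rad) and "tvec" (3), from world to camera coordinates, as OpenCV has them. Camera axes: x right, y down, z forward; pixel columns grow to the right and rows downward; lengths in m; the calibration is good to about 2 mm. A picture is of the moment at which its call begins. camera_params takes no time and is no camera call.
- robot.sign_off(): hands the job in, once; it reports no verdict.
The state is a dict: "clock": time; "joint_positions": joint angles; "joint_vel": joint speeds; "joint_torque": joint torques, N m; "tool_pos": TCP position; "ee_rot": TCP orientation; "ft_force": force on the tool from outside, world axes, zero at the start; "ft_torque": the same for the moment, N m; "finger_gap": opening from 0.0 (shut) to 1.0 (fully open).
Only numpy, scipy, OpenCV 4.12 (cv2) and the standard library are available. Lean on these libraries where they do the work, as an engineer would, in place of code of your own. Each camera call takes 0.05 s, during which the arm holds its last target.

## Working session

There is one attempt and no reset: what is moved stays moved. The work goes in short steps, Python scripts to look and compute and a tool call to move; the robot and the scene stay as the last step left them, time stands still between calls to the robot, and variables do not carry over. Pictures are saved under pics/ and viewed, and the job is handed in when it is done.

Besides the shell and the picture viewer there is one more tool, called after "Request:" as a command line: name --argument value ..., lists and objects as JSON in quotes. play_rows: Moves the arm, as the interface text tells. Its arguments: {"type":"object","properties":{"steps":{"type":"array"},"force":{"type":"number"}},"required":["steps"]}

```bash
ls; mkdir -p pics
python3 - <<'E'
from plant import robot
import cv2
print(robot.sense(), robot.pinch_z)
for n in("scene","top"):
    p,d=robot.grab_frame(n); cv2.imwrite(f"pics/{n}0.png",p); 
    import numpy as np; np.save(f"{n}0.npy",d); print(robot.camera_params(n))
E
```

```text
pics
{'clock': 0.0, 'joint_positions': array([-1.2215194 ,  0.59217278,  0.04828461,  1.60982878, -0.03331622,
        0.94268721, -0.03368842]), 'joint_vel': array([ 0.00086697,  0.0008482 , -0.00193516, -0.00016952,  0.0006296 ,
        0.00076681, -0.00043095]), 'joint_torque': array([-1.41978485e-04, -5.48685586e+01,  1.54724535e+00, -1.98132169e+01,
        9.61608428e-03,  8.69961485e-03,  1.12899151e-06]), 'tool_pos': array([0.31025291, 0.65434438, 0.23009943]), 'ee_rot': array([-0.6896119 , -3.06456261,  0.00354496]), 'ft_force': array([0.39681808, 0.46013602, 0.15182816]), 'ft_torque': array([ 0.00374772, -0.04846163, -0.05406847]), 'finger_gap': 1.0018226091680769} 0.0187
{'fx': 475.3405694360032, 'fy': 475.3405694360032, 'cx': 259.7860526972728, 'cy': 186.76566822518333, 'rvec': array([ 2.21627114, -1.09682768,  0.41114047]), 'tvec': array([-0.09437968,  0.49696404,  0.95768341])}
{'fx': 363.63281627433156, 'fy': 363.63281627433156, 'cx': 254.41842794442437, 'cy': 184.91391612895367, 'rvec': array([ 2.17209166, -2.17190623,  0.01608368]), 'tvec': array([0.30332013, 0.52806986, 0.92218641])}
```

View pics/scene0.png

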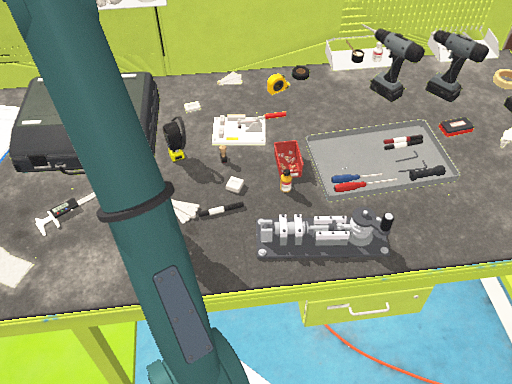

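View pics/top0.png

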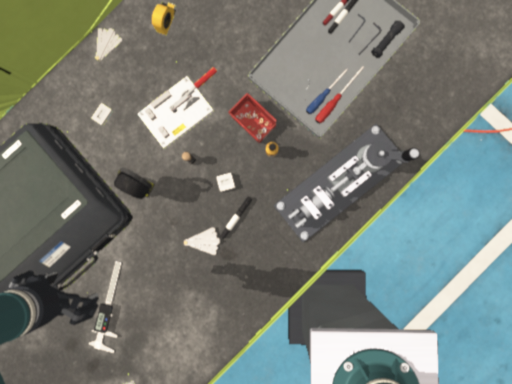

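The top view shows the rig at lower right, with the hub near (380,153) and the black knob near (412,155). The arm is at lower left. I'll enlarge the crop and measure.

```bash
cat > h.py <<'E'
import numpy as np, cv2
from plant import robot
def ray(n,u,v,z=None,depth=None):
    c=robot.camera_params(n); R=cv2.Rodrigues(c['rvec'])[0]; t=c['tvec']
    o=-R.T@t; d=R.T@np.array([(u-c['cx'])/c['fx'],(v-c['cy'])/c['fy'],1.])
    s=depth if depth is not None else (z-o[2])/d[2]
    return o+s*d
def proj(n,P):
    c=robot.camera_params(n); K=np.array([[c['fx'],0,c['cx']],[0,c['fy'],c['cy']],[0,0,1]])
    return cv2.projectPoints(np.array(P,float).reshape(-1,3),c['rvec'],c['tvec'],K,None)[0].reshape(-1,2)
E
python3 - <<'E'
from h import *
a=cv2.imread('pics/top0.png')[110:250,265:435]; cv2.imwrite('pics/topc.png',cv2.resize(a,None,fx=4.5,fy=4.2,interpolation=cv2.INTER_CUBIC)[:600])
a=cv2.imread('pics/scene0.png')[190:270,245:405]; cv2.imwrite('pics/scc.png',cv2.resize(a,None,fx=5,fy=5,interpolation=cv2.INTER_CUBIC))
d=np.load('top0.npy'); 
vv,uu=np.mgrid[110:250,265:435]
P=np.array([ray('top',u,v,depth=d[v,u]) for u,v in zip(uu.ravel(),vv.ravel())])
m=(P[:,2]>.135)&(P[:,2]<.16); print('knob top',P[m].mean(0),P[m].min(0),P[m].max(0),m.sum(), uu.ravel()[m].mean(),vv.ravel()[m].mean())
d=np.load('scene0.npy'); 
vv,uu=np.mgrid[190:270,245:405]
P=np.array([ray('scene',u,v,depth=d[v,u]) for u,v in zip(uu.ravel(),vv.ravel())])
m=(P[:,2]>.135)&(P[:,2]<.16); print('knob scene',P[m].mean(0),P[m].min(0),P[m].max(0),m.sum())
m=(P[:,2]>.142)&(P[:,2]<.16); print('knob scene',P[m].mean(0),m.sum())
E
```

```text
Traceback (most recent call last):
  File "h.py", line 4, in ray
    c=robot.camera_params(n); R=cv2.Rodrigues(c['rvec'])[0]; t=c['tvec']
ValueError: time passes only in moves, steps and waits
```

View pics/topc.png

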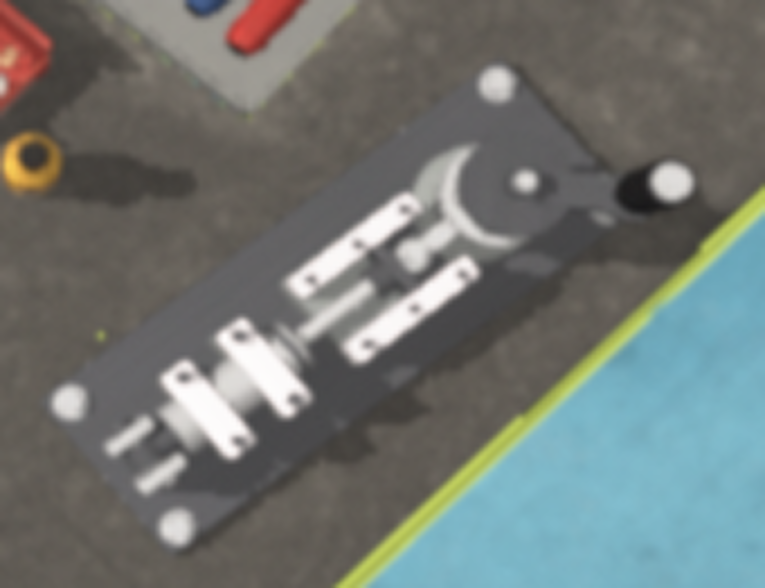

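View pics/scc.png

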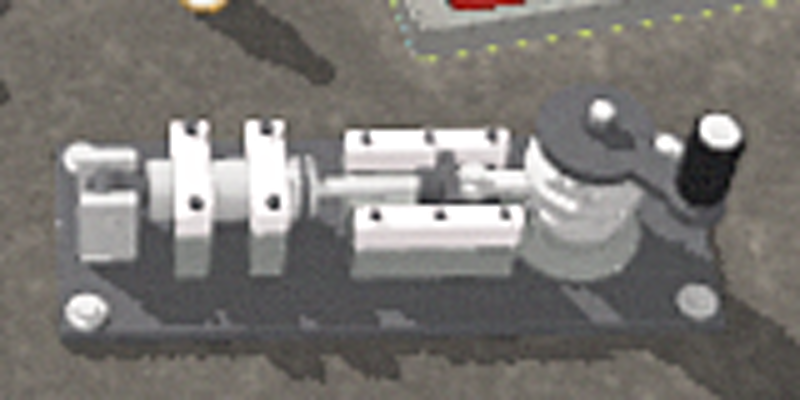

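The crops show the bare hub screw at about (382,150) in the top image and the white-capped knob at about (414,151). The arm points to the right, roughly away from the spring.

```bash
cat > h.py <<'E'
import numpy as np, cv2
from plant import robot
C={n:dict(robot.camera_params(n)) for n in('scene','top')}
def ray(n,u,v,z=None,depth=None):
    c=C[n]; R=cv2.Rodrigues(c['rvec'])[0]; t=c['tvec'].reshape(3)
    o=-R.T@t; d=R.T@np.array([(u-c['cx'])/c['fx'],(v-c['cy'])/c['fy'],1.])
    s=depth if depth is not None else (z-o[2])/d[2]
    return o+s*d
def proj(n,P):
    c=C[n]; K=np.array([[c['fx'],0,c['cx']],[0,c['fy'],c['cy']],[0,0,1]])
    return cv2.projectPoints(np.array(P,float).reshape(-1,3),c['rvec'],c['tvec'],K,None)[0].reshape(-1,2)
def cloud(n,f,u0,u1,v0,v1):
    d=np.load(f); vv,uu=np.mgrid[v0:v1,u0:u1]
    P=np.array([ray(n,u,v,depth=d[v,u]) for u,v in zip(uu.ravel(),vv.ravel())])
    return P,uu.ravel(),vv.ravel()
E
python3 - <<'E'
from h import *
np.set_printoptions(precision=4,suppress=True)
for n,b in(('top',(265,435,110,250)),('scene',(245,405,190,270))):
    P,u,v=cloud(n,n+'0.npy',*b)
    for lo,hi in((.14,.17),(.146,.17),(.09,.12)):
        m=(P[:,2]>lo)&(P[:,2]<hi)
        print(n,lo,m.sum(),P[m].mean(0),P[m].min(0),P[m].max(0),u[m].mean(),v[m].mean())
# hand-read
s=4.5;t=4.2
print('knob cap',ray('top',265+671/s,110+183/t,z=.149),ray('scene',245+719/5,190+132/5,z=.149))
print('hub screw',ray('top',265+525/s,110+181/t,z=.108),ray('scene',245+602/5,190+111/5,z=.108))
for a in((497,84),(69,403),(177,528)): print('bolt',ray('top',265+a[0]/s,110+a[1]/t,z=.016))
for a in((697,301),(86,310),(85,157)): print('boltS',ray('scene',245+a[0]/5,190+a[1]/5,z=.016))
E
```

```text
top 0.14 114 [ 0.592  -0.0539  0.147 ] [ 0.5804 -0.0681  0.14  ] [ 0.6056 -0.0426  0.1514] 412.9561403508772 152.74561403508773
top 0.146 80 [ 0.5922 -0.055   0.1483] [ 0.5804 -0.0674  0.1463] [ 0.6027 -0.0426  0.1514] 413.6625 152.5875
top 0.09 646 [ 0.5968 -0.0041  0.0983] [ 0.5703 -0.062   0.09  ] [0.6278 0.0339 0.1182] 383.3173374613003 153.8421052631579
scene 0.14 91 [ 0.5868 -0.054   0.1481] [ 0.5769 -0.0655  0.1403] [ 0.6021 -0.0421  0.1526] 387.84615384615387 217.16483516483515
scene 0.146 71 [ 0.5885 -0.0538  0.1495] [ 0.5771 -0.0655  0.1463] [ 0.6021 -0.0421  0.1526] 388.2112676056338 216.30985915492957
scene 0.09 538 [ 0.5902 -0.0088  0.0998] [ 0.5658 -0.0677  0.0901] [0.6257 0.0362 0.1199] 368.2360594795539 219.33085501858736
knob cap [ 0.5899 -0.0556  0.149 ] [ 0.5895 -0.055   0.149 ]
hub screw [0.5971 0.0026 0.108 ] [0.5992 0.0055 0.108 ]
bolt [ 0.6708 -0.0106  0.016 ]
bolt [0.4736 0.2363 0.016 ]
bolt [0.3972 0.1748 0.016 ]
boltS [ 0.592  -0.0717  0.016 ]
boltS [0.3964 0.1755 0.016 ]
boltS [0.474  0.2349 0.016 ]
```

Run:
```python
from h import *
from scipy.optimize import least_squares
from scipy.spatial.transform import Rotation as Rn
np.set_printoptions(precision=4,suppress=True)
for n,b in(('top',(265,435,110,250)),('scene',(245,405,190,270))):
    P,u,v=cloud(n,n+'0.npy',*b)
    m=(P[:,2]>.085)&(P[:,2]<.13)&(np.hypot(P[:,0]-.597,P[:,1]-.003)<.045)
    h,e=np.histogram(P[m,2],bins=15); print(n,h,e)
    zt=e[h.argmax()]; q=P[m&(abs(P[:,2]-zt-.0015)<.004)]
    # rim points, exclude arm direction (-y)
    ang=np.arctan2(q[:,1]-.003,q[:,0]-.597); rim=[]
    for k in np.arange(-np.pi,np.pi,np.pi/18):
        if abs(k+1.68)<.7: continue
        s=q[(ang>=k)&(ang<k+np.pi/18)]
        if len(s)>1:
            r=np.hypot(s[:,0]-.597,s[:,1]-.003); rim.append(s[r.argmax()])
    rim=np.array(rim)
    r=least_squares(lambda p:np.hypot(rim[:,0]-p[0],rim[:,1]-p[1])-p[2],[.597,.003,.03],loss='soft_l1',f_scale=.002)
    print(n,'hub z',np.median(q[:,2]),'circle',r.x)
s=robot.sense(); R=Rn.from_rotvec(s['ee_rot']).as_matrix(); print(R, s['tool_pos'])
for T in ([.590,-.056,.20],): print('delta tool cm',100*R.T@(np.array(T)-s['tool_pos']))
Rt=np.array([[0,1,0],[1,0,0],[0,0,-1]]).T
print('turn deg',np.degrees(Rn.from_matrix(R.T@Rt).as_rotvec()))
```

```text
top [  4   3   7  17 110 239 142  22   5   5  10  12   4   4   7] [0.0863 0.0882 0.0901 0.092  0.0939 0.0958 0.0977 0.0996 0.1015 0.1034
 0.1053 0.1072 0.1091 0.111  0.1129 0.1148]
top hub z 0.09699432096997018 circle [0.5986 0.0047 0.0291]
scene [  2   4  21  84 197  94  12  13   6   7   8   1   0   0   1] [0.0859 0.0886 0.0913 0.094  0.0967 0.0994 0.1021 0.1048 0.1075 0.1102
 0.1129 0.1156 0.1183 0.121  0.1237 0.1264]
scene hub z 0.098103900166706 circle [0.5958 0.0061 0.0298]
[[-0.9036  0.4284 -0.0008]
 [ 0.4284  0.9036 -0.0019]
 [-0.0001 -0.002  -1.    ]] [0.3103 0.6544 0.2303]
delta tool cm [-55.7067 -52.2047   3.1367]
turn deg [-0.1007  0.0706 64.6349]
```

Request:
play_rows --steps '[[[-1.5,-1.4,0,0,0,2,0.2],[-4,-3.8,0,0,0,5,0.3],[-7,-6.6,0,0,0,8.5,0.4],[-10,-9.4,0,0,0,12,0.4],[-13,-12.2,0,0,0,15.5,0.4],[-16,-15,0,0,0,19,0.4],[-19,-17.8,0,0,0,22.5,0.4],[-22,-20.6,0,0,0,26,0.4],[-25,-23.4,0,0,0,29.5,0.4],[-28,-26.2,0,0,0,33,0.4],[-31,-29.1,0,0,0,36.5,0.4],[-34,-31.9,0,0,0,40,0.4],[-37,-34.7,0,0,0,43.5,0.4],[-40,-37.5,0,0,0,47,0.4],[-43,-40.3,0,0,0,50.5,0.4],[-46,-43.1,0,0,0,54,0.4],[-49,-45.9,0,0,0,57.5,0.4],[-52,-48.7,0.5,-0.1,0.1,61,0.4],[-54.5,-51.1,1.5,-0.1,0.1,63.6,0.4],[-55.7,-52.2,2.5,-0.1,0.1,64.6,0.4]]]' --force 60

```text
clock: 1.77
tool_pos: [0.5917, -0.0617, 0.2066]
ee_rot: [2.228, 2.211, 0.002]
ft_force: [-0.9, -0.4, -0.0]
finger_gap: 0.598
```

Request:
play_rows --steps '[[[0,0,0,0,0,0,0.4],[0,0,0,0,0,0,0.4],[0,0,0,0,0,0,0.4],[0,0,0,0,0,0,0.4]]]'

```text
clock: 2.1
tool_pos: [0.5901, -0.053, 0.2064]
ee_rot: [-2.216, -2.224, -0.004]
ft_force: [-0.1, 0.8, -0.3]
finger_gap: 0.599
```

```bash
cat > st.py <<'E'
from h import *
from scipy.spatial.transform import Rotation as Rn
np.set_printoptions(precision=4,suppress=True)
s=robot.sense(); R=Rn.from_rotvec(s['ee_rot']).as_matrix()
print(s['clock'],s['tool_pos'],s['joint_positions'],s['ft_force'],s['ft_torque'],s['finger_gap']);print(R)
E
python3 st.py
python3 - <<'E'
from h import *
for n in("scene","top"):
    p,d=robot.grab_frame(n); cv2.imwrite(f"pics/{n}1.png",p);np.save(f"{n}1.npy",d)
a=cv2.imread('pics/top1.png')[90:240,300:500];b=cv2.imread('pics/scene1.png')[130:280,280:480]
cv2.imwrite('pics/c1.png',cv2.resize(np.vstack([b,a]),None,fx=2,fy=2,interpolation=cv2.INTER_CUBIC))
E
```

```text
2.1 [ 0.5901 -0.053   0.2064] [-0.2739  0.482   0.4006  1.9491 -0.2703  0.762   0.2868] [-0.0846  0.8125 -0.3198] [ 0.0281 -0.0281 -0.0389] 0.5991193140680071
[[-0.0038  1.      0.0003]
 [ 1.      0.0038  0.0036]
 [ 0.0036  0.0003 -1.    ]]
```

View pics/c1.png

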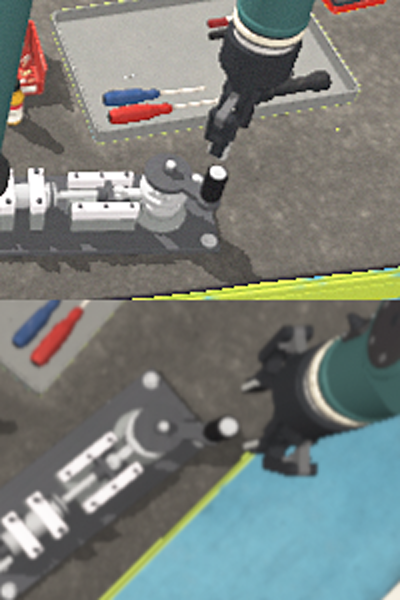

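The views show the gripper above the knob, with the fingers straddling it and nothing touched. I'll check that it has settled before descending.

```bash
python3 st.py
python3 - <<'E'
from h import *
for n,b in(('top',(390,440,130,175)),('scene',(370,400,205,240))):
    P,u,v=cloud(n,n+'1.npy',*b)
    m=(P[:,2]>.146)&(P[:,2]<.153); print(n,m.sum(),P[m].mean(0),(P[m].max(0)+P[m].min(0))/2)
E
```

```text
2.2 [ 0.5902 -0.0532  0.2067] [-0.2741  0.4818  0.4012  1.9489 -0.2702  0.7619  0.2868] [0.5748 0.4873 0.3598] [-0.0336 -0.0093 -0.0222] 0.5996616176118396
[[-0.0036  1.      0.0009]
 [ 1.      0.0036  0.0033]
 [ 0.0033  0.0009 -1.    ]]
top 82 [ 0.59209987 -0.05545841  0.14817916] [ 0.59140843 -0.05531626  0.14870836]
scene 68 [ 0.58862341 -0.05330559  0.1494995 ] [ 0.5888226  -0.05389804  0.14961476]
```

Request:
play_rows --steps '[[[-0.1,0,1,0,0,0,0.4],[-0.2,0,2,0,0,0,0.4],[-0.2,0,3,0,0,0,0.4],[-0.2,0,4,0,0,0,0.4],[-0.2,0,5,0,0,0,0.4],[-0.2,0,6,0,0,0,0.4],[-0.2,0,7,0,0,0,0.4],[-0.2,0,8,0,0,0,0.4],[-0.2,0,8.8,0,0,0,0.4],[-0.2,0,9.3,0,0,0,0.4],[-0.2,0,9.4,0,0,0,0.4],[-0.2,0,9.4,0,0,0,0.4],[-0.2,0,9.4,0,0,0,0.4]]]'

```text
clock: 3.28
tool_pos: [0.5907, -0.0571, 0.1126]
ee_rot: [-2.22, -2.221, -0.004]
ft_force: [-1.0, -0.7, -0.0]
finger_gap: 0.603
```

```bash
python3 st.py
python3 - <<'E'
from h import *
for n in("scene","top"):
    p,d=robot.grab_frame(n); cv2.imwrite(f"pics/{n}2.png",p);np.save(f"{n}2.npy",d)
a=cv2.imread('pics/top2.png')[110:210,350:480];b=cv2.imread('pics/scene2.png')[170:270,320:450]
cv2.imwrite('pics/c2.png',cv2.resize(np.hstack([b,a]),None,fx=3,fy=3,interpolation=cv2.INTER_CUBIC))
E
```

```text
3.2833 [ 0.5907 -0.0571  0.1126] [-0.2092  0.6094  0.3268  2.0063 -0.3474  0.5779  0.3567] [-1.0397 -0.7484 -0.0498] [-0.0022  0.0355  0.0059] 0.6025488723421564
[[-0.0005  1.      0.0012]
 [ 1.      0.0005  0.0022]
 [ 0.0022  0.0012 -1.    ]]
```

View pics/c2.png

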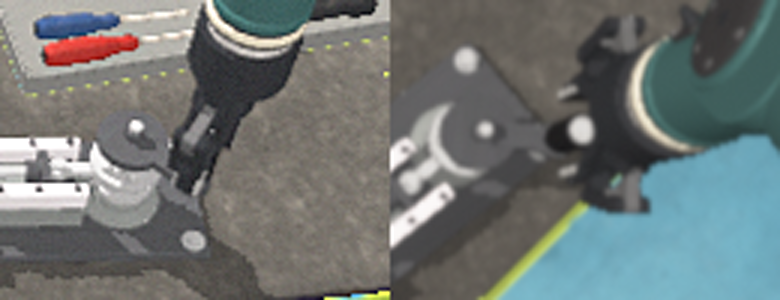

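The fingers straddle the white-capped knob in both views, so I'm closing now.

Request:
play_rows --steps '[[[0,0,0,0,0,0,0.5],[0,0,0,0,0,0,0.55],[0,0,0,0,0,0,0.6],[0,0,0,0,0,0,0.65],[0,0,0,0,0,0,0.7],[0,0,0,0,0,0,0.8],[0,0,0,0,0,0,0.9],[0,0,0,0,0,0,0.9],[0,0,0,0,0,0,0.9]]]' --force 70

```text
clock: 4.13
tool_pos: [0.5907, -0.057, 0.1126]
ee_rot: [-2.22, -2.222, -0.004]
ft_force: [-0.1, -0.2, 3.2]
finger_gap: 0.289
```

```bash
python3 st.py
```

```text
4.1333 [ 0.5907 -0.057   0.1126] [-0.2092  0.6093  0.3267  2.0063 -0.3475  0.5779  0.3567] [-0.052  -0.2401  3.1977] [0.0373 0.031  0.0008] 0.2885069403070035
[[-0.0006  1.      0.0012]
 [ 1.      0.0006  0.0023]
 [ 0.0023  0.0012 -1.    ]]
```

Request:
play_rows --steps '[[[0,0,0.1,0,0,0,0.9],[0,0,0.1,0,0,0,0.9],[0,0,0.1,0,0,0,0.9]]]'

```text
clock: 4.38
tool_pos: [0.591, -0.0571, 0.1118]
ee_rot: [-2.221, -2.222, -0.005]
ft_force: [1.2, 0.7, 4.7]
finger_gap: 0.284
```

Request:
play_rows --steps '[[[0,0,0.1,0,0,0,0.9],[0,0,0.1,0,0,0,0.9],[0,0,0.1,0,0,0,0.9]]]'

```text
clock: 4.63
tool_pos: [0.5911, -0.0571, 0.1109]
ee_rot: [-2.221, -2.222, -0.005]
ft_force: [-0.0, 0.3, 5.3]
finger_gap: 0.285
```

Request:
play_rows --steps '[[[0,0,0.1,0,0,0,0.9],[0,0,0.1,0,0,0,0.9],[0,0,0.1,0,0,0,0.9]]]'

```text
clock: 4.88
tool_pos: [0.5914, -0.0571, 0.1102]
ee_rot: [2.221, 2.222, 0.005]
ft_force: [0.1, 1.2, 7.3]
finger_gap: 0.286
```

Request:
play_rows --steps '[[[0,0,0.1,0,0,0,0.9],[0,0,0.1,0,0,0,0.9],[0,0,0.1,0,0,0,0.9]]]'

```text
clock: 5.13
tool_pos: [0.5918, -0.0572, 0.1099]
ee_rot: [2.221, 2.221, 0.007]
ft_force: [-1.4, -0.3, 11.7]
finger_gap: 0.285
```

Request:
play_rows --steps '[[[0,0,0.1,0,0,0,0.9],[0,0,0.1,0,0,0,0.9],[0,0,0.1,0,0,0,0.9]]]'

```text
clock: 5.38
tool_pos: [0.5921, -0.0572, 0.1096]
ee_rot: [2.221, 2.221, 0.008]
ft_force: [-1.7, 0.5, 17.1]
finger_gap: 0.284
```

```bash
cat > tab.py <<'E'
import sys,numpy as np
# start angle, step, n -> tool x,y cm relative to start
a0,st,n=map(float,sys.argv[1:4])
for k in range(1,int(n)+1):
    a=np.radians(a0-st*k);b=np.radians(a0)
    print([round(6*(np.sin(a)-np.sin(b)),2),round(6*(np.cos(a)-np.cos(b)),2)],end=' ')
print()
E
python3 tab.py -97 3 20
```

```text
[np.float64(0.05), np.float64(-0.31)] [np.float64(0.11), np.float64(-0.62)] [np.float64(0.19), np.float64(-0.92)] [np.float64(0.28), np.float64(-1.22)] [np.float64(0.39), np.float64(-1.52)] [np.float64(0.52), np.float64(-1.8)] [np.float64(0.66), np.float64(-2.09)] [np.float64(0.81), np.float64(-2.36)] [np.float64(0.98), np.float64(-2.62)] [np.float64(1.16), np.float64(-2.88)] [np.float64(1.36), np.float64(-3.13)] [np.float64(1.57), np.float64(-3.36)] [np.float64(1.79), np.float64(-3.58)] [np.float64(2.02), np.float64(-3.8)] [np.float64(2.26), np.float64(-4.0)] [np.float64(2.51), np.float64(-4.18)] [np.float64(2.78), np.float64(-4.36)] [np.float64(3.05), np.float64(-4.52)] [np.float64(3.33), np.float64(-4.66)] [np.float64(3.61), np.float64(-4.79)]
```

Request:
play_rows --steps '[[[0.05,-0.31,0,0,0,0,0.9],[0.11,-0.62,0,0,0,0,0.9],[0.19,-0.92,0,0,0,0,0.9],[0.28,-1.22,0,0,0,0,0.9],[0.39,-1.52,0,0,0,0,0.9]]]'

```text
clock: 5.8
tool_pos: [0.5763, -0.0538, 0.1083]
ee_rot: [2.221, 2.221, 0.005]
ft_force: [-0.5, -1.2, 6.6]
finger_gap: 0.287
```

```bash
python3 st.py; python3 tab.py -112 3 15
```

```text
5.8 [ 0.5763 -0.0538  0.1083] [-0.2125  0.601   0.3207  2.0424 -0.3533  0.5469  0.3595] [-0.5233 -1.2177  6.5733] [-0.137   0.0592  0.0432] 0.2874301695125969
[[-0.      1.      0.0033]
 [ 1.      0.      0.0016]
 [ 0.0016  0.0033 -1.    ]]
[np.float64(0.13), np.float64(-0.29)] [np.float64(0.27), np.float64(-0.57)] [np.float64(0.42), np.float64(-0.84)] [np.float64(0.59), np.float64(-1.11)] [np.float64(0.77), np.float64(-1.36)] [np.float64(0.97), np.float64(-1.61)] [np.float64(1.17), np.float64(-1.84)] [np.float64(1.4), np.float64(-2.07)] [np.float64(1.63), np.float64(-2.28)] [np.float64(1.87), np.float64(-2.48)] [np.float64(2.12), np.float64(-2.67)] [np.float64(2.38), np.float64(-2.84)] [np.float64(2.65), np.float64(-3.0)] [np.float64(2.93), np.float64(-3.15)] [np.float64(3.22), np.float64(-3.28)]
```

The dogs have dropped past the pins: z fell 1.3 mm and the force fell to 6.6 N. Now I'll push straight down.

Request:
play_rows --steps '[[[0,0,0.1,0,0,0,0.9],[0,0,0.2,0,0,0,0.9],[0,0,0.3,0,0,0,0.9],[0,0,0.3,0,0,0,0.9]]]'

```text
clock: 6.13
tool_pos: [0.5763, -0.0539, 0.1053]
ee_rot: [2.221, 2.221, 0.005]
ft_force: [-0.8, -0.5, 8.3]
finger_gap: 0.287
```

Request:
play_rows --steps '[[[0,0,0.1,0,0,0,0.9],[0,0,0.2,0,0,0,0.9],[0,0,0.3,0,0,0,0.9],[0,0,0.3,0,0,0,0.9]]]'

```text
clock: 6.47
tool_pos: [0.5765, -0.054, 0.1026]
ee_rot: [2.221, 2.22, 0.006]
ft_force: [0.1, -0.9, 10.9]
finger_gap: 0.29
```

Request:
play_rows --steps '[[[0,0,0.1,0,0,0,0.9],[0,0,0.2,0,0,0,0.9],[0,0,0.2,0,0,0,0.9]]]'

```text
clock: 6.72
tool_pos: [0.5776, -0.0544, 0.1023]
ee_rot: [2.22, 2.219, 0.009]
ft_force: [-2.0, -0.8, 21.3]
finger_gap: 0.281
```

Request:
play_rows --steps '[[[0,0,0.1,0,0,0,0.9],[0,0,0.1,0,0,0,0.9],[0,0,0.1,0,0,0,0.9]]]'

```text
clock: 6.97
tool_pos: [0.5785, -0.0547, 0.1022]
ee_rot: [2.219, 2.218, 0.01]
ft_force: [-2.3, -1.0, 25.3]
finger_gap: 0.287
```

```bash
cat > tab2.py <<'E'
import sys,numpy as np
a0=float(sys.argv[1]); c=0
for s in sys.argv[2].split(','):
    c+=float(s)
    a=np.radians(a0-c);b=np.radians(a0)
    print('[%.2f, %.2f],'%(6*(np.sin(a)-np.sin(b)),6*(np.cos(a)-np.cos(b))),end=' ')
print(a0-c)
E
python3 tab2.py -112 2,4,6,6,6,6,6,6,6,6
```

```text
[0.08, -0.19], [0.27, -0.57], [0.59, -1.11], [0.97, -1.61], [1.40, -2.07], [1.87, -2.48], [2.38, -2.84], [2.93, -3.15], [3.51, -3.39], [4.11, -3.57], -166.0
```

Request:
play_rows --steps '[[[0.08,-0.19,-0.03,0,0,0,0.9],[0.27,-0.57,-0.04,0,0,0,0.9],[0.59,-1.11,-0.04,0,0,0,0.9],[0.97,-1.61,-0.04,0,0,0,0.9],[1.4,-2.07,-0.04,0,0,0,0.9]]]'

```text
clock: 7.38
tool_pos: [0.5589, -0.0441, 0.1023]
ee_rot: [2.218, 2.211, 0.009]
ft_force: [-0.7, -7.0, 21.6]
finger_gap: 0.287
```

```bash
python3 st.py; python3 tab2.py -136 6,6,6,6,6,6,6,6,6,6
```

```text
7.3833 [ 0.5589 -0.0441  0.1023] [-0.2301  0.5914  0.3147  2.0909 -0.3637  0.4988  0.3512] [-0.697  -7.0281 21.5713] [-1.3988  0.3709  0.0094] 0.2868862258674926
[[ 0.0033  0.9999  0.0112]
 [ 1.     -0.0033 -0.0028]
 [-0.0028  0.0112 -0.9999]]
[0.47, -0.41], [0.99, -0.77], [1.54, -1.08], [2.12, -1.32], [2.72, -1.51], [3.33, -1.63], [3.96, -1.68], [4.59, -1.67], [5.21, -1.59], [5.82, -1.45], -196.0
```

Request:
play_rows --steps '[[[0.47,-0.41,0,0,0,0,0.9],[0.99,-0.77,0,0,0,0,0.9],[1.54,-1.08,0,0,0,0,0.9],[2.12,-1.32,0,0,0,0,0.9],[2.72,-1.51,0,0,0,0,0.9]]]'

```text
clock: 7.8
tool_pos: [0.5402, -0.0184, 0.1022]
ee_rot: [2.223, 2.212, 0.002]
ft_force: [-6.0, -9.8, 30.0]
finger_gap: 0.289
```

```bash
python3 st.py; python3 tab2.py -166 6,6,6,6,6,6,6,6,6,6
```

```text
7.8 [ 0.5402 -0.0184  0.1022] [-0.2831  0.5766  0.3186  2.1305 -0.3707  0.4816  0.3124] [-6.047  -9.8413 30.0381] [-1.9349  1.4017  0.0228] 0.28905481404735595
[[ 0.0052  1.      0.0045]
 [ 1.     -0.0052 -0.0029]
 [-0.0029  0.0046 -1.    ]]
[0.62, -0.12], [1.24, -0.17], [1.87, -0.16], [2.49, -0.09], [3.11, 0.05], [3.70, 0.26], [4.27, 0.52], [4.81, 0.85], [5.31, 1.23], [5.77, 1.65], -226.0
```

Request:
play_rows --steps '[[[0.61,-0.15,-0.08,0,0,0,0.9],[1.23,-0.23,-0.12,0,0,0,0.9],[1.85,-0.26,-0.15,0,0,0,0.9],[2.47,-0.19,-0.15,0,0,0,0.9]]]'

```text
clock: 8.13
tool_pos: [0.5365, 0.0073, 0.1024]
ee_rot: [2.225, 2.215, -0.002]
ft_force: [-6.1, -9.5, 21.7]
finger_gap: 0.283
```

```bash
cat >> st.py <<'E'
import sys
if len(sys.argv)>1:
    p=np.radians(float(sys.argv[1])); f=s['ft_force'];print('radial out',f[0]*np.cos(p)+f[1]*np.sin(p),'along motion',f[0]*np.sin(p)-f[1]*np.cos(p),'fz',f[2])
    q=s['tool_pos'];print('vel',s['joint_vel'])
E
python3 st.py -190; python3 tab2.py -190 6,6,6,6,6,6,6,6,6,6
```

```text
8.1333 [0.5365 0.0073 0.1024] [-0.3345  0.5746  0.3234  2.1364 -0.3758  0.4832  0.2713] [-6.1304 -9.4638 21.6996] [-1.8125  1.2408  0.0362] 0.28331676949731127
[[ 0.0044  1.      0.0006]
 [ 1.     -0.0044 -0.0023]
 [-0.0022  0.0006 -1.    ]]
radial out 4.393899481882544 along motion -10.384592257826151 fz 21.699620247757743
vel [-0.1478  0.0111  0.0171 -0.0216 -0.0101  0.0256 -0.1217]
[0.61, 0.14], [1.21, 0.35], [1.77, 0.61], [2.31, 0.93], [2.81, 1.31], [3.27, 1.74], [3.69, 2.21], [4.05, 2.73], [4.35, 3.28], [4.60, 3.86], -250.0
```

Request:
play_rows --steps '[[[0.61,0.14,0,0,0,0,0.9],[1.21,0.35,0,0,0,0,0.9],[1.77,0.61,0,0,0,0,0.9],[2.31,0.93,0,0,0,0,0.9]]]'

```text
clock: 8.47
tool_pos: [0.5432, 0.0307, 0.1023]
ee_rot: [-2.224, -2.215, 0.007]
ft_force: [-11.0, -8.3, 25.9]
finger_gap: 0.291
```

```bash
python3 st.py -214; python3 tab2.py -214 6,6,6,6,6,6,6,6,6,6
```

```text
8.4667 [0.5432 0.0307 0.1023] [-0.3788  0.5839  0.3303  2.1163 -0.3787  0.5026  0.2324] [-11.0438  -8.2561  25.8504] [-1.6399  2.0389  0.071 ] 0.2907438995732019
[[ 0.0039  1.     -0.0054]
 [ 1.     -0.0039 -0.0013]
 [-0.0013 -0.0053 -1.    ]]
radial out 4.5389554057236845 along motion -13.020231782592385 fz 25.850374340073927
vel [-0.1174  0.0392  0.0219 -0.0902 -0.0052  0.0687 -0.1101]
[0.50, 0.38], [0.96, 0.81], [1.37, 1.28], [1.73, 1.79], [2.04, 2.34], [2.28, 2.92], [2.47, 3.52], [2.59, 4.14], [2.64, 4.76], [2.63, 5.39], -274.0
```

Request:
play_rows --steps '[[[0.5,0.38,-0.03,0,0,0,0.9],[0.96,0.81,-0.05,0,0,0,0.9],[1.37,1.28,-0.05,0,0,0,0.9],[1.73,1.79,-0.05,0,0,0,0.9]]]'

```text
clock: 8.8
tool_pos: [0.5585, 0.0494, 0.1023]
ee_rot: [-2.218, -2.213, 0.012]
ft_force: [-13.8, -5.8, 25.9]
finger_gap: 0.286
```

```bash
python3 st.py -238; python3 tab2.py -238 6,6,6,6,6,6,6,6,6,6
```

```text
8.8 [0.5585 0.0494 0.1023] [-0.4083  0.601   0.3363  2.076  -0.3791  0.5342  0.2023] [-13.7795  -5.7558  25.8754] [-0.9943  2.5454  0.0747] 0.28633289299864156
[[ 0.0025  0.9999 -0.0112]
 [ 1.     -0.0025  0.0005]
 [ 0.0005 -0.0112 -0.9999]]
radial out 2.4208408075744687 along motion -14.735721115587152 fz 25.875389858022945
vel [-0.0639  0.0601  0.0156 -0.1412 -0.0003  0.0967 -0.076 ]
[0.30, 0.55], [0.55, 1.13], [0.73, 1.73], [0.85, 2.34], [0.91, 2.97], [0.90, 3.60], [0.82, 4.22], [0.68, 4.83], [0.47, 5.43], [0.21, 6.00], -298.0
```

Request:
play_rows --steps '[[[0.3,0.55,-0.02,0,0,0,0.9],[0.55,1.13,-0.04,0,0,0,0.9],[0.73,1.73,-0.04,0,0,0,0.9],[0.85,2.34,-0.04,0,0,0,0.9]]]'

```text
clock: 9.13
tool_pos: [0.5815, 0.0609, 0.1023]
ee_rot: [-2.214, -2.213, 0.01]
ft_force: [-12.3, 0.5, 22.0]
finger_gap: 0.286
```

```bash
python3 st.py -262; python3 tab2.py -262 6,6,6,6,6,6,6,6,6,6
```

```text
9.1333 [0.5815 0.0609 0.1023] [-0.4177  0.6233  0.3391  2.0218 -0.3787  0.5692  0.1868] [-12.3437   0.4584  22.041 ] [-0.0362  2.2954  0.0284] 0.2859302410765271
[[ 0.0002  0.9999 -0.0128]
 [ 1.     -0.0002  0.0035]
 [ 0.0035 -0.0128 -0.9999]]
radial out 2.171893107999693 along motion -12.159774874503897 fz 22.04099998177956
vel [-0.004   0.0713  0.0092 -0.172   0.005   0.0948 -0.0276]
[0.05, 0.63], [0.04, 1.25], [-0.03, 1.88], [-0.17, 2.49], [-0.38, 3.08], [-0.64, 3.65], [-0.97, 4.19], [-1.35, 4.69], [-1.77, 5.15], [-2.25, 5.56], -322.0
```

Request:
play_rows --steps '[[[0.05,0.63,0,0,0,0,0.9],[0.04,1.25,0,0,0,0,0.9],[-0.03,1.88,0,0,0,0,0.9],[-0.17,2.49,0,0,0,0,0.9]]]'

```text
clock: 9.47
tool_pos: [0.6097, 0.0612, 0.1025]
ee_rot: [-2.214, -2.217, 0.002]
ft_force: [-6.7, 1.7, 15.7]
finger_gap: 0.286
```

```bash
python3 st.py -286; python3 tab2.py -286 6,6,6,6,6,6,6,6,6,6
```

```text
9.4667 [0.6097 0.0612 0.1025] [-0.4069  0.6475  0.3407  1.9628 -0.3765  0.5988  0.1869] [-6.7383  1.6698 15.7027] [0.3341 1.3653 0.1208] 0.2857574507967372
[[-0.0013  1.     -0.0065]
 [ 1.      0.0014  0.005 ]
 [ 0.005  -0.0065 -1.    ]]
radial out -0.25223001256785516 along motion -6.937534605165605 fz 15.702744762412967
vel [ 0.0565  0.0722  0.0082 -0.1727  0.0136  0.078   0.0188]
[-0.20, 0.59], [-0.47, 1.16], [-0.79, 1.70], [-1.17, 2.20], [-1.60, 2.66], [-2.07, 3.07], [-2.59, 3.43], [-3.14, 3.74], [-3.72, 3.98], [-4.32, 4.17], -346.0
```

Request:
play_rows --steps '[[[-0.2,0.59,0.07,0,0,0,0.9],[-0.47,1.16,0.12,0,0,0,0.9],[-0.79,1.7,0.16,0,0,0,0.9],[-1.17,2.2,0.18,0,0,0,0.9]]]'

```text
clock: 9.8
tool_pos: [0.637, 0.0471, 0.1024]
ee_rot: [2.22, 2.22, 0.007]
ft_force: [-2.5, -2.1, 17.8]
finger_gap: 0.291
```

```bash
python3 st.py -310; python3 tab2.py -310 6,6,6,6,6,6,6,6,6,6
```

```text
9.8 [0.637  0.0471 0.1024] [-0.3781  0.6698  0.3438  1.9105 -0.3719  0.6187  0.2023] [-2.5222 -2.1053 17.848 ] [-0.3953  0.6235  0.0404] 0.2914539806454379
[[-0.0001  1.      0.0045]
 [ 1.      0.0001  0.002 ]
 [ 0.002   0.0045 -1.    ]]
radial out -3.2340024594182086 along motion -0.5788302907966285 fz 17.84799808256912
vel [ 0.1015  0.0584  0.0112 -0.1314  0.0177  0.0696  0.0586]
[-0.43, 0.46], [-0.90, 0.87], [-1.42, 1.23], [-1.97, 1.54], [-2.54, 1.78], [-3.14, 1.97], [-3.76, 2.08], [-4.39, 2.14], [-5.01, 2.13], [-5.64, 2.05], -370.0
```

Request:
play_rows --steps '[[[-0.43,0.46,0.03,0,0,0,0.9],[-0.9,0.87,0.06,0,0,0,0.9],[-1.42,1.22,0.08,0,0,0,0.9],[-1.97,1.51,0.08,0,0,0,0.9]]]'

```text
clock: 10.13
tool_pos: [0.6532, 0.0228, 0.1024]
ee_rot: [2.219, 2.213, 0.005]
ft_force: [-1.2, -7.6, 17.6]
finger_gap: 0.286
```

```bash
python3 st.py -334; python3 tab2.py -334 6,6,6,6,6,6,6,6,6,6
```

```text
10.1333 [0.6532 0.0228 0.1024] [-0.3395  0.6841  0.3471  1.8777 -0.365   0.6347  0.2282] [-1.2375 -7.5561 17.6451] [-1.3618  0.6993  0.0024] 0.2855859133921716
[[ 0.0026  1.      0.0073]
 [ 1.     -0.0026 -0.0029]
 [-0.0029  0.0073 -1.    ]]
radial out -4.424604737561571 along motion 6.248897396753991 fz 17.645095942728787
vel [ 0.1191  0.0277  0.0025 -0.0658  0.0181  0.0502  0.0864]
[-0.58, 0.25], [-1.18, 0.43], [-1.80, 0.55], [-2.42, 0.60], [-3.05, 0.59], [-3.67, 0.52], [-4.28, 0.37], [-4.88, 0.17], [-5.45, -0.10], [-5.99, -0.42], -394.0
```

Request:
play_rows --steps '[[[-0.58,0.22,0.04,0,0,0,0.9],[-1.18,0.38,0.08,0,0,0,0.9],[-1.8,0.5,0.08,0,0,0,0.9],[-2.42,0.55,0.08,0,0,0,0.9]]]'

```text
clock: 10.47
tool_pos: [0.6565, -0.0019, 0.1022]
ee_rot: [2.223, 2.215, 0.001]
ft_force: [-7.0, -6.1, 25.3]
finger_gap: 0.286
```

```bash
python3 st.py -358; python3 tab2.py -358 6,6,6,6,6,6,6,6,6,6
```

```text
10.4667 [ 0.6565 -0.0019  0.1022] [-0.2983  0.688   0.3446  1.8678 -0.3612  0.6439  0.2614] [-6.9796 -6.1451 25.2801] [-1.008   1.673   0.0514] 0.28645620701128316
[[ 0.0034  1.      0.0031]
 [ 1.     -0.0034 -0.0023]
 [-0.0023  0.0031 -1.    ]]
radial out -7.18977805567468 along motion 5.8978163029695985 fz 25.280130156478684
vel [ 0.1197  0.0007 -0.0151 -0.0036  0.0071  0.019   0.1006]
[-0.63, -0.01], [-1.25, -0.09], [-1.86, -0.23], [-2.46, -0.43], [-3.03, -0.70], [-3.56, -1.02], [-4.07, -1.40], [-4.53, -1.83], [-4.94, -2.30], [-5.30, -2.82], -418.0
```

Request:
play_rows --steps '[[[-0.63,-0.05,-0.03,0,0,0,0.9],[-1.25,-0.16,-0.06,0,0,0,0.9],[-1.86,-0.31,-0.08,0,0,0,0.9],[-2.46,-0.51,-0.08,0,0,0,0.9]]]'

```text
clock: 10.8
tool_pos: [0.6506, -0.0237, 0.1022]
ee_rot: [2.223, 2.219, 0.002]
ft_force: [-6.3, -1.2, 23.6]
finger_gap: 0.284
```

```bash
python3 st.py -382; python3 tab2.py -382 6,6,6,6,6,6,6,6,6,6
```

```text
10.8 [ 0.6506 -0.0237  0.1022] [-0.2605  0.682   0.3379  1.8794 -0.3596  0.6383  0.2967] [-6.3156 -1.2453 23.5763] [-0.1597  1.4975 -0.0223] 0.2839011059012827
[[ 0.002   1.      0.0015]
 [ 1.     -0.002   0.0007]
 [ 0.0007  0.0015 -1.    ]]
radial out -5.3892481473415925 along motion 3.520457822733525 fz 23.57634752067196
vel [ 0.1123 -0.0264 -0.0243  0.0544  0.0015 -0.0218  0.1074]
[-0.57, -0.27], [-1.11, -0.59], [-1.61, -0.97], [-2.07, -1.40], [-2.48, -1.87], [-2.84, -2.38], [-3.15, -2.93], [-3.39, -3.51], [-3.57, -4.11], [-3.69, -4.73], -442.0
```

Request:
play_rows --steps '[[[-0.57,-0.28,-0.02,0,0,0,0.9],[-1.1,-0.61,-0.03,0,0,0,0.9],[-1.6,-0.99,-0.03,0,0,0,0.9],[-2.05,-1.42,-0.03,0,0,0,0.9],[-2.46,-1.9,-0.03,0,0,0,0.9]]]'

```text
clock: 11.22
tool_pos: [0.6329, -0.0451, 0.1023]
ee_rot: [2.221, 2.221, 0.009]
ft_force: [-2.9, 2.7, 20.5]
finger_gap: 0.286
```

```bash
python3 st.py -412; python3 tab2.py -412 6,6,6,6,6,6,6,6,6,6
```

```text
11.2167 [ 0.6329 -0.0451  0.1023] [-0.2227  0.6637  0.3282  1.9192 -0.3599  0.6119  0.3372] [-2.9125  2.7063 20.4601] [0.5137 0.7757 0.045 ] 0.28649940742817054
[[ 0.0002  1.      0.004 ]
 [ 1.     -0.0002  0.0037]
 [ 0.0037  0.004  -1.    ]]
radial out -3.9257272396143597 along motion 0.6289371389465805 fz 20.460126580307524
vel [ 0.077  -0.0541 -0.0238  0.124  -0.0042 -0.0812  0.0876]
[-0.36, -0.51], [-0.66, -1.06], [-0.91, -1.64], [-1.09, -2.24], [-1.21, -2.86], [-1.27, -3.48], [-1.26, -4.11], [-1.18, -4.74], [-1.04, -5.35], [-0.84, -5.94], -472.0
```

Request:
play_rows --steps '[[[-0.34,-0.52,0,0,0,0,0.9],[-0.62,-1.07,0,0,0,0,0.9],[-0.86,-1.65,0,0,0,0,0.9],[-1.04,-2.25,0,0,0,0,0.9],[-1.16,-2.87,0,0,0,0,0.9],[-1.22,-3.49,0,0,0,0,0.9]]]'

```text
clock: 11.72
tool_pos: [0.6008, -0.0573, 0.1023]
ee_rot: [2.218, 2.218, 0.013]
ft_force: [1.5, 1.4, 18.5]
finger_gap: 0.288
```

```bash
python3 st.py -448; python3 tab2.py -448 6,6,6,6,6,6,6,6,6,6
```

```text
11.7167 [ 0.6008 -0.0573  0.1023] [-0.2022  0.6314  0.3194  1.9939 -0.362   0.5609  0.3673] [ 1.5372  1.3907 18.4704] [ 0.3947  0.0244 -0.0107] 0.2881645919914114
[[-0.0002  1.      0.0096]
 [ 1.      0.0001  0.0025]
 [ 0.0025  0.0096 -1.    ]]
radial out -1.3361802598236259 along motion -1.584810102448948 fz 18.47039305329069
vel [ 0.0136 -0.0691 -0.0178  0.1617 -0.0097 -0.1087  0.0386]
[0.01, -0.63], [0.09, -1.25], [0.23, -1.86], [0.43, -2.46], [0.70, -3.03], [1.02, -3.56], [1.40, -4.07], [1.83, -4.53], [2.30, -4.94], [2.82, -5.30], -508.0
```

Request:
play_rows --steps '[[[0.01,-0.63,0.02,0,0,0,0.9],[0.09,-1.25,0.02,0,0,0,0.9],[0.23,-1.86,0.02,0,0,0,0.9],[0.43,-2.46,0.02,0,0,0,0.9],[0.7,-3.03,0.01,0,0,0,0.9],[1.02,-3.56,-0.01,0,0,0,0.9]]]'

```text
clock: 12.22
tool_pos: [0.5664, -0.0493, 0.1024]
ee_rot: [2.216, 2.213, 0.013]
ft_force: [2.5, -2.9, 16.1]
finger_gap: 0.285
```

```bash
python3 st.py -484; python3 tab2.py -484 6,6,6,6,6,6,6,6,6,6
```

```text
12.2167 [ 0.5664 -0.0493  0.1024] [-0.2192  0.5982  0.3156  2.0742 -0.3672  0.5086  0.3648] [ 2.5321 -2.8763 16.0759] [-0.564  -0.2005  0.0478] 0.28480245541473714
[[ 0.0014  0.9999  0.0126]
 [ 1.     -0.0014 -0.0005]
 [-0.0005  0.0126 -0.9999]]
radial out 0.9685913246831062 along motion -3.7076317541156536 fz 16.075901873162064
vel [-0.0722 -0.0613 -0.0037  0.1469 -0.014  -0.0885 -0.0386]
[0.38, -0.50], [0.81, -0.96], [1.28, -1.37], [1.79, -1.73], [2.34, -2.04], [2.92, -2.28], [3.52, -2.47], [4.14, -2.59], [4.76, -2.64], [5.39, -2.63], -544.0
```

Request:
play_rows --steps '[[[0.38,-0.5,0.05,0,0,0,0.9],[0.81,-0.96,0.08,0,0,0,0.9],[1.28,-1.37,0.08,0,0,0,0.9],[1.79,-1.73,0.08,0,0,0,0.9],[2.34,-2.04,0.06,0,0,0,0.9]]]'

```text
clock: 12.63
tool_pos: [0.5451, -0.0285, 0.1023]
ee_rot: [2.219, 2.21, 0.01]
ft_force: [-0.6, -7.9, 24.2]
finger_gap: 0.288
```

```bash
python3 st.py -514; python3 tab2.py -514 6,6,6,6,6,6,6,6,6,6
```

```text
12.6333 [ 0.5451 -0.0285  0.1023] [-0.2628  0.5791  0.3177  2.1235 -0.3741  0.4794  0.3351] [-0.556  -7.8694 24.2165] [-1.3745  0.4011 -0.063 ] 0.2880070679746065
[[ 0.004   0.9999  0.0115]
 [ 1.     -0.0039 -0.0025]
 [-0.0024  0.0115 -0.9999]]
radial out 3.9494744758103586 along motion -6.829222170859941 fz 24.21651618894428
vel [-0.1331 -0.0347  0.0054  0.0899 -0.0179 -0.0486 -0.0967]
[0.58, -0.25], [1.18, -0.43], [1.80, -0.55], [2.42, -0.60], [3.05, -0.59], [3.67, -0.52], [4.28, -0.37], [4.88, -0.17], [5.45, 0.10], [5.99, 0.42], -574.0
```

Request:
play_rows --steps '[[[0.58,-0.25,-0.05,0,0,0,0.9],[1.18,-0.43,-0.09,0,0,0,0.9],[1.8,-0.57,-0.12,0,0,0,0.9],[2.42,-0.63,-0.13,0,0,0,0.9],[3.05,-0.63,-0.13,0,0,0,0.9]]]'

```text
clock: 13.05
tool_pos: [0.5363, 0.0018, 0.1023]
ee_rot: [2.222, 2.212, 0.004]
ft_force: [-2.9, -9.4, 20.2]
finger_gap: 0.287
```

```bash
python3 st.py -544; python3 tab2.py -544 6,6,6,6,6,6,6,6,6,6
```

```text
13.05 [0.5363 0.0018 0.1023] [-0.3255  0.573   0.324   2.1409 -0.3806  0.475   0.2861] [-2.9287 -9.4152 20.2467] [-1.8005  0.6977 -0.0203] 0.2868484553684316
[[ 0.0042  1.      0.0063]
 [ 1.     -0.0042 -0.0025]
 [-0.0025  0.0063 -1.    ]]
radial out 2.2648396436540548 along motion -9.596539567369499 fz 20.246713094413092
vel [-0.1524  0.0026  0.019  -0.0008 -0.0135  0.0072 -0.1218]
[0.62, 0.08], [1.24, 0.22], [1.83, 0.42], [2.40, 0.69], [2.94, 1.01], [3.44, 1.39], [3.90, 1.82], [4.31, 2.29], [4.67, 2.81], [4.97, 3.36], -604.0
```

Request:
play_rows --steps '[[[0.62,0.08,0,0,0,0,0.9],[1.24,0.22,0,0,0,0,0.9],[1.83,0.42,0,0,0,0,0.9],[2.4,0.69,0,0,0,0,0.9],[2.94,1.01,-0.01,0,0,0,0.9]]]'

```text
clock: 13.47
tool_pos: [0.5431, 0.0307, 0.1023]
ee_rot: [2.226, 2.216, -0.003]
ft_force: [-8.6, -10.2, 25.6]
finger_gap: 0.288
```

```bash
python3 st.py -574; python3 tab2.py -574 6,6,6,6,6,6,6,6,6,6
```

```text
13.4667 [0.5431 0.0307 0.1023] [-0.3824  0.5831  0.3339  2.1197 -0.3839  0.4965  0.2363] [ -8.6223 -10.2174  25.6106] [-1.8819  1.5667  0.0418] 0.28793239199641385
[[ 0.0044  1.     -0.0007]
 [ 1.     -0.0045 -0.0022]
 [-0.0022 -0.0007 -1.    ]]
radial out 1.4346976944395227 along motion -13.292135771816088 fz 25.61056160784148
vel [-0.121   0.0392  0.0274 -0.0863 -0.002   0.07   -0.1103]
[0.50, 0.38], [0.96, 0.81], [1.37, 1.28], [1.73, 1.79], [2.04, 2.34], [2.28, 2.92], [2.47, 3.52], [2.59, 4.14], [2.64, 4.76], [2.63, 5.39], -634.0
```

Request:
play_rows --steps '[[[0.5,0.38,-0.03,0,0,0,0.9],[0.96,0.81,-0.05,0,0,0,0.9],[1.37,1.28,-0.06,0,0,0,0.9],[1.73,1.79,-0.06,0,0,0,0.9],[2.04,2.34,-0.07,0,0,0,0.9]]]'

```text
clock: 13.88
tool_pos: [0.5627, 0.0525, 0.1023]
ee_rot: [-2.22, -2.214, 0.01]
ft_force: [-13.0, -6.1, 26.0]
finger_gap: 0.287
```

```bash
python3 st.py -604; python3 tab2.py -604 6,6,6,6,6,6,6,6,6,6
```

```text
13.8833 [0.5627 0.0525 0.1023] [-0.4164  0.6052  0.3419  2.0677 -0.3835  0.5382  0.2007] [-12.966   -6.1278  26.0435] [-1.1034  2.3117  0.0585] 0.2871426461909541
[[ 0.0029  1.     -0.0092]
 [ 1.     -0.0029 -0.0001]
 [-0.0002 -0.0092 -1.    ]]
radial out 0.17626983251500672 along motion -14.340062331367559 fz 26.04351289933385
vel [-0.0502  0.0656  0.0148 -0.1518  0.0031  0.1062 -0.0647]
[0.25, 0.58], [0.43, 1.18], [0.55, 1.80], [0.60, 2.42], [0.59, 3.05], [0.52, 3.67], [0.37, 4.28], [0.17, 4.88], [-0.10, 5.45], [-0.42, 5.99], -664.0
```

Request:
play_rows --steps '[[[0.25,0.58,-0.02,0,0,0,0.9],[0.43,1.18,-0.02,0,0,0,0.9],[0.55,1.8,-0.02,0,0,0,0.9],[0.6,2.42,-0.01,0,0,0,0.9],[0.59,3.05,0.01,0,0,0,0.9]]]'

```text
clock: 14.3
tool_pos: [0.5937, 0.0627, 0.1023]
ee_rot: [-2.215, -2.215, 0.005]
ft_force: [-11.3, 0.7, 24.5]
finger_gap: 0.289
```

```bash
python3 st.py -634; python3 tab2.py -634 6,6,6,6,6,6,6,6,6,6
```

```text
14.3 [0.5937 0.0627 0.1023] [-0.4184  0.6343  0.3437  1.9969 -0.3829  0.5813  0.1888] [-11.2971   0.6638  24.5237] [0.2118 2.043  0.0547] 0.28907684694071384
[[-0.0001  1.     -0.0089]
 [ 1.      0.0001  0.0044]
 [ 0.0044 -0.0089 -1.    ]]
radial out -0.1258373967189278 along motion -11.315902559485908 fz 24.523720596411504
vel [ 0.0303  0.0737  0.0025 -0.1813  0.0062  0.0877 -0.0022]
[-0.08, 0.62], [-0.22, 1.24], [-0.42, 1.83], [-0.69, 2.40], [-1.01, 2.94], [-1.39, 3.44], [-1.82, 3.90], [-2.29, 4.31], [-2.81, 4.67], [-3.36, 4.97], -694.0
```

Request:
play_rows --steps '[[[-0.08,0.62,0.01,0,0,0,0.9],[-0.22,1.24,0.03,0,0,0,0.9],[-0.42,1.83,0.06,0,0,0,0.9],[-0.69,2.4,0.08,0,0,0,0.9],[-1.01,2.94,0.1,0,0,0,0.9]]]'

```text
clock: 14.72
tool_pos: [0.6291, 0.0531, 0.1024]
ee_rot: [-2.22, -2.222, -0.008]
ft_force: [-2.1, -0.6, 18.1]
finger_gap: 0.288
```

```bash
python3 st.py -664; python3 tab2.py -664 6,6,6,6,6,6,6,6,6,6
```

```text
14.7167 [0.6291 0.0531 0.1024] [-0.3908  0.6633  0.3457  1.9269 -0.3787  0.6111  0.2009] [-2.1215 -0.5653 18.1011] [-0.0362  0.5839 -0.0051] 0.2882461549511616
[[-0.0009  1.      0.0032]
 [ 1.      0.0009  0.004 ]
 [ 0.004   0.0032 -1.    ]]
radial out -1.654956180509258 along motion -1.442671694856425 fz 18.101100710748252
vel [ 0.0897  0.0629  0.0103 -0.1488  0.0176  0.0629  0.0497]
[-0.38, 0.50], [-0.81, 0.96], [-1.28, 1.37], [-1.79, 1.73], [-2.34, 2.04], [-2.92, 2.28], [-3.52, 2.47], [-4.14, 2.59], [-4.76, 2.64], [-5.39, 2.63], -724.0
```

Request:
play_rows --steps '[[[-0.38,0.5,0.03,0,0,0,0.9],[-0.81,0.96,0.06,0,0,0,0.9],[-1.28,1.37,0.09,0,0,0,0.9],[-1.79,1.73,0.12,0,0,0,0.9],[-2.34,2.04,0.14,0,0,0,0.9]]]'

```text
clock: 15.13
tool_pos: [0.6526, 0.0243, 0.1023]
ee_rot: [2.218, 2.213, 0.009]
ft_force: [0.2, -7.1, 19.7]
finger_gap: 0.288
```

```bash
python3 st.py -694; python3 tab2.py -694 6,6,6,6,6,6,6,6,6,6
```

```text
15.1333 [0.6526 0.0243 0.1023] [-0.3436  0.6832  0.3498  1.881  -0.3705  0.6307  0.2318] [ 0.1657 -7.0637 19.7236] [-1.3083  0.5182 -0.069 ] 0.28790835035806284
[[ 0.0021  0.9999  0.01  ]
 [ 1.     -0.0021 -0.0022]
 [-0.0022  0.01   -0.9999]]
radial out -2.9476050688169764 along motion 6.421393273563791 fz 19.72359476238995
vel [ 0.1221  0.0326  0.0052 -0.0736  0.0185  0.0507  0.0877]
[-0.58, 0.25], [-1.18, 0.43], [-1.80, 0.55], [-2.42, 0.60], [-3.05, 0.59], [-3.67, 0.52], [-4.28, 0.37], [-4.88, 0.17], [-5.45, -0.10], [-5.99, -0.42], -754.0
```

Request:
play_rows --steps '[[[-0.58,0.23,0,0,0,0,0.9],[-1.18,0.4,0,0,0,0,0.9],[-1.8,0.51,0,0,0,0,0.9],[-2.42,0.56,-0.02,0,0,0,0.9],[-3.05,0.55,-0.03,0,0,0,0.9]]]'

```text
clock: 15.55
tool_pos: [0.6559, -0.0069, 0.1023]
ee_rot: [2.221, 2.214, 0.004]
ft_force: [-4.8, -5.0, 20.7]
finger_gap: 0.291
```

```bash
python3 st.py -724; python3 tab2.py -724 6,6,6,6,6,6,6,6,6,6
```

```text
15.55 [ 0.6559 -0.0069  0.1023] [-0.2926  0.6867  0.3468  1.8714 -0.3651  0.6396  0.2733] [-4.7721 -4.9756 20.6629] [-0.9299  1.0222  0.0445] 0.29107232427275864
[[ 0.0029  1.      0.0059]
 [ 1.     -0.0029 -0.0023]
 [-0.0023  0.0059 -1.    ]]
radial out -4.41338042239458 along motion 5.296317386569953 fz 20.662902257084987
vel [ 0.1212 -0.0071 -0.0157  0.0113  0.0077  0.0101  0.1062]
[-0.62, -0.08], [-1.24, -0.22], [-1.83, -0.42], [-2.40, -0.69], [-2.94, -1.01], [-3.44, -1.39], [-3.90, -1.82], [-4.31, -2.29], [-4.67, -2.81], [-4.97, -3.36], -784.0
```

Request:
play_rows --steps '[[[-0.62,-0.09,0,0,0,0,0.9],[-1.24,-0.23,0,0,0,0,0.9],[-1.83,-0.43,0,0,0,0,0.9],[-2.39,-0.7,0,0,0,0,0.9],[-2.92,-1.03,0,0,0,0,0.9]]]'

```text
clock: 15.97
tool_pos: [0.6448, -0.0331, 0.1023]
ee_rot: [2.222, 2.218, 0.006]
ft_force: [-3.8, -1.7, 23.8]
finger_gap: 0.289
```

```bash
python3 st.py -754; python3 tab2.py -754 6,6,6,6,6,6,6,6,6,6
```

```text
15.9667 [ 0.6448 -0.0331  0.1023] [-0.2472  0.6759  0.3381  1.894  -0.3639  0.6272  0.3172] [-3.812  -1.7166 23.798 ] [0.0018 1.1094 0.0266] 0.2893268847986908
[[ 0.0015  1.      0.0045]
 [ 1.     -0.0015  0.0013]
 [ 0.0013  0.0045 -1.    ]]
radial out -2.2004274435843194 along motion 3.554784065751779 fz 23.798015338399896
vel [ 0.0971 -0.0391 -0.0252  0.0844 -0.0006 -0.0512  0.1012]
[-0.50, -0.38], [-0.96, -0.81], [-1.37, -1.28], [-1.73, -1.79], [-2.04, -2.34], [-2.28, -2.92], [-2.47, -3.52], [-2.59, -4.14], [-2.64, -4.76], [-2.63, -5.39], -814.0
```

Request:
play_rows --steps '[[[-0.5,-0.38,-0.02,0,0,0,0.9],[-0.96,-0.81,-0.04,0,0,0,0.9],[-1.37,-1.28,-0.04,0,0,0,0.9],[-1.73,-1.79,-0.04,0,0,0,0.9],[-2.04,-2.34,-0.03,0,0,0,0.9],[-2.28,-2.92,-0.03,0,0,0,0.9],[-2.47,-3.52,-0.02,0,0,0,0.9]]]'

```text
clock: 16.55
tool_pos: [0.6119, -0.0555, 0.1023]
ee_rot: [2.218, 2.218, 0.013]
ft_force: [-0.6, 1.3, 21.4]
finger_gap: 0.284
```

```bash
python3 st.py -796; python3 tab2.py -796 6,6,6,6,6,6,6,6,6,6
```

```text
16.55 [ 0.6119 -0.0555  0.1023] [-0.208   0.6429  0.3257  1.9687 -0.3654  0.5776  0.3645] [-0.6495  1.2737 21.4389] [ 0.5101  0.3423 -0.0275] 0.28406498773131167
[[-0.0001  1.      0.0089]
 [ 1.      0.      0.0028]
 [ 0.0028  0.0089 -1.    ]]
radial out -1.3929705173445595 along motion 0.3221228268545595 fz 21.438938731601123
vel [ 0.0394 -0.0684 -0.023   0.1581 -0.0074 -0.0991  0.0609]
[-0.12, -0.62], [-0.17, -1.24], [-0.16, -1.87], [-0.09, -2.49], [0.05, -3.11], [0.26, -3.70], [0.52, -4.27], [0.85, -4.81], [1.23, -5.31], [1.65, -5.77], -856.0
```

Request:
play_rows --steps '[[[-0.12,-0.62,0,0,0,0,0.9],[-0.17,-1.24,0,0,0,0,0.9],[-0.16,-1.87,0,0,0,0,0.9],[-0.09,-2.49,0,0,0,0,0.9],[0.05,-3.11,0.01,0,0,0,0.9],[0.26,-3.7,0.02,0,0,0,0.9],[0.52,-4.27,0.03,0,0,0,0.9]]]'

```text
clock: 17.13
tool_pos: [0.5717, -0.0521, 0.1023]
ee_rot: [2.216, 2.213, 0.016]
ft_force: [3.0, -2.4, 21.0]
finger_gap: 0.284
```

```bash
python3 st.py -838; python3 tab2.py -838 6,6,6,6,6,6,6,6,6,6
```

```text
17.1333 [ 0.5717 -0.0521  0.1023] [-0.2156  0.6033  0.3187  2.0632 -0.3712  0.5142  0.3728] [ 2.9575 -2.3534 20.9624] [-0.294  -0.1715 -0.0382] 0.2840270304774536
[[ 0.0011  0.9999  0.0142]
 [ 1.     -0.0011 -0.0001]
 [-0.0001  0.0142 -0.9999]]
radial out 0.6894669833904747 along motion -3.71613276558918 fz 20.962352663248073
vel [-0.0537 -0.0626 -0.0106  0.1538 -0.0168 -0.1034 -0.0232]
[0.32, -0.54], [0.70, -1.04], [1.13, -1.50], [1.60, -1.91], [2.12, -2.27], [2.67, -2.58], [3.25, -2.82], [3.85, -3.00], [4.46, -3.12], [5.09, -3.18], -898.0
```

Request:
play_rows --steps '[[[0.32,-0.54,0,0,0,0,0.9],[0.7,-1.04,0,0,0,0,0.9],[1.13,-1.5,-0.02,0,0,0,0.9],[1.6,-1.91,-0.04,0,0,0,0.9],[2.12,-2.27,-0.06,0,0,0,0.9]]]'

```text
clock: 17.55
tool_pos: [0.5479, -0.0327, 0.1023]
ee_rot: [2.217, 2.211, 0.012]
ft_force: [1.2, -6.5, 19.1]
finger_gap: 0.286
```

```bash
python3 st.py -868; python3 tab2.py -868 6,6,6,6,6,6,6,6,6,6
```

```text
17.55 [ 0.5479 -0.0327  0.1023] [-0.2557  0.5816  0.3198  2.1176 -0.3774  0.4826  0.3469] [ 1.1866 -6.4691 19.1048] [-1.0846 -0.0451  0.02  ] 0.28646432974201014
[[ 0.0029  0.9999  0.0126]
 [ 1.     -0.0029 -0.0019]
 [-0.0018  0.0126 -0.9999]]
radial out 2.4217855288274874 along motion -6.114898312198102 fz 19.1047926154216
vel [-0.1269 -0.0419  0.0056  0.1062 -0.0187 -0.0589 -0.0887]
[0.55, -0.30], [1.13, -0.55], [1.73, -0.73], [2.34, -0.85], [2.97, -0.91], [3.60, -0.90], [4.22, -0.82], [4.83, -0.68], [5.43, -0.47], [6.00, -0.21], -928.0
```

Request:
play_rows --steps '[[[0.55,-0.3,0.02,0,0,0,0.9],[1.13,-0.55,0.02,0,0,0,0.9],[1.73,-0.73,0.01,0,0,0,0.9],[2.34,-0.85,0,0,0,0,0.9],[2.97,-0.91,0,0,0,0,0.9]]]'

```text
clock: 17.97
tool_pos: [0.5367, -0.0043, 0.1022]
ee_rot: [2.221, 2.211, 0.007]
ft_force: [-2.1, -8.6, 25.4]
finger_gap: 0.287
```

```bash
python3 st.py -898; python3 tab2.py -898 6,6,6,6,6,6,6,6,6,6
```

```text
17.9667 [ 0.5367 -0.0043  0.1022] [-0.315   0.5731  0.3253  2.1416 -0.3846  0.4725  0.3013] [-2.0709 -8.5796 25.4379] [-1.7164  0.6997 -0.0394] 0.2871197667510742
[[ 0.0043  1.      0.0086]
 [ 1.     -0.0043 -0.0023]
 [-0.0022  0.0086 -1.    ]]
radial out 2.3690620323004214 along motion -8.502132468948027 fz 25.437931329750544
vel [-0.1529 -0.0046  0.0174  0.0188 -0.0173 -0.004  -0.1207]
[0.63, 0.01], [1.25, 0.09], [1.86, 0.23], [2.46, 0.43], [3.03, 0.70], [3.56, 1.02], [4.07, 1.40], [4.53, 1.83], [4.94, 2.30], [5.30, 2.82], -958.0
```

Request:
play_rows --steps '[[[0.63,0.01,-0.06,0,0,0,0.9],[1.25,0.09,-0.09,0,0,0,0.9],[1.86,0.23,-0.11,0,0,0,0.9],[2.46,0.43,-0.11,0,0,0,0.9],[3.03,0.7,-0.11,0,0,0,0.9]]]'

```text
clock: 18.38
tool_pos: [0.5406, 0.0254, 0.1023]
ee_rot: [2.224, 2.214, -0.001]
ft_force: [-4.9, -9.6, 22.9]
finger_gap: 0.284
```

```bash
python3 st.py -928; python3 tab2.py -928 6,6,6,6,6,6,6,6,6,6
```

```text
18.3833 [0.5406 0.0254 0.1023] [-0.3757  0.5802  0.3357  2.1276 -0.3879  0.4892  0.2495] [-4.9067 -9.5937 22.9132] [-2.015   1.2138 -0.0141] 0.28439858102462634
[[ 0.0045  1.      0.0021]
 [ 1.     -0.0045 -0.0027]
 [-0.0027  0.0021 -1.    ]]
radial out -0.17165454594598462 along motion -10.774283016384642 fz 22.91318821436677
vel [-0.1288  0.0337  0.0248 -0.0731 -0.005   0.0623 -0.114 ]
[0.54, 0.32], [1.04, 0.70], [1.50, 1.13], [1.91, 1.60], [2.27, 2.12], [2.58, 2.67], [2.82, 3.25], [3.00, 3.85], [3.12, 4.46], [3.18, 5.09], -988.0
```

Request:
play_rows --steps '[[[0.54,0.32,-0.01,0,0,0,0.9],[1.04,0.7,-0.02,0,0,0,0.9],[1.5,1.13,-0.03,0,0,0,0.9],[1.91,1.6,-0.05,0,0,0,0.9],[2.27,2.12,-0.05,0,0,0,0.9]]]'

```text
clock: 18.8
tool_pos: [0.5576, 0.0487, 0.1023]
ee_rot: [-2.223, -2.214, 0.009]
ft_force: [-12.0, -8.0, 25.6]
finger_gap: 0.293
```

```bash
python3 st.py -958; python3 tab2.py -958 6,6,6,6,6,6,6,6,6,6
```

```text
18.8 [0.5576 0.0487 0.1023] [-0.415   0.6004  0.3448  2.0811 -0.3878  0.5284  0.21  ] [-11.9761  -7.9751  25.5691] [-1.4902  2.2017  0.1031] 0.29293843784354845
[[ 0.0037  1.     -0.0072]
 [ 1.     -0.0037 -0.0013]
 [-0.0013 -0.0072 -1.    ]]
radial out -0.4169086333476777 along motion -14.382424435163742 fz 25.56912301413675
vel [-0.0643  0.0605  0.0153 -0.1427 -0.0009  0.1038 -0.0739]
[0.30, 0.55], [0.55, 1.13], [0.73, 1.73], [0.85, 2.34], [0.91, 2.97], [0.90, 3.60], [0.82, 4.22], [0.68, 4.83], [0.47, 5.43], [0.21, 6.00], -1018.0
```

Request:
play_rows --steps '[[[0.3,0.55,-0.02,0,0,0,0.9],[0.55,1.13,-0.04,0,0,0,0.9],[0.73,1.73,-0.04,0,0,0,0.9],[0.85,2.34,-0.04,0,0,0,0.9],[0.91,2.97,-0.02,0,0,0,0.9]]]'

```text
clock: 19.22
tool_pos: [0.5861, 0.0619, 0.1023]
ee_rot: [-2.215, -2.214, 0.008]
ft_force: [-12.7, -0.7, 25.1]
finger_gap: 0.288
```

```bash
python3 st.py -988; python3 tab2.py -988 6,6,6,6,6,6,6,6,6,6
```

```text
19.2167 [0.5861 0.0619 0.1023] [-0.4237  0.6283  0.3477  2.0132 -0.3871  0.5737  0.1929] [-12.6585  -0.6912  25.0712] [-0.0764  2.2892 -0.0235] 0.2877026490122132
[[ 0.0006  0.9999 -0.0105]
 [ 1.     -0.0006  0.0033]
 [ 0.0033 -0.0105 -0.9999]]
radial out -0.24898971436105316 along motion -12.674868503948554 fz 25.071178428283925
vel [ 0.0129  0.0751  0.0048 -0.18    0.0022  0.0942 -0.0151]
[-0.01, 0.63], [-0.09, 1.25], [-0.23, 1.86], [-0.43, 2.46], [-0.70, 3.03], [-1.02, 3.56], [-1.40, 4.07], [-1.83, 4.53], [-2.30, 4.94], [-2.82, 5.30], -1048.0
```

Request:
play_rows --steps '[[[-0.01,0.63,-0.01,0,0,0,0.9],[-0.09,1.25,0.01,0,0,0,0.9],[-0.23,1.86,0.03,0,0,0,0.9],[-0.43,2.46,0.06,0,0,0,0.9],[-0.7,3.03,0.08,0,0,0,0.9]]]'

```text
clock: 19.63
tool_pos: [0.6218, 0.0572, 0.1024]
ee_rot: [-2.218, -2.22, -0.006]
ft_force: [-3.7, 0.7, 18.6]
finger_gap: 0.284
```

```bash
python3 st.py -1018; python3 tab2.py -1018 6,6,6,6,6,6,6,6,6,6
```

```text
19.6333 [0.6218 0.0572 0.1024] [-0.4015  0.6581  0.3488  1.941  -0.3843  0.6066  0.2004] [-3.6593  0.7395 18.5994] [0.2352 0.9265 0.0044] 0.28418879194803515
[[-0.0012  1.      0.0002]
 [ 1.      0.0012  0.0049]
 [ 0.0049  0.0002 -1.    ]]
radial out -1.0649852140586997 along motion -3.5781477906298 fz 18.599359294098747
vel [ 0.0814  0.0675  0.0076 -0.1602  0.0141  0.0651  0.0389]
[-0.32, 0.54], [-0.70, 1.04], [-1.13, 1.50], [-1.60, 1.91], [-2.12, 2.27], [-2.67, 2.58], [-3.25, 2.82], [-3.85, 3.00], [-4.46, 3.12], [-5.09, 3.18], -1078.0
```

Request:
play_rows --steps '[[[-0.32,0.54,0.04,0,0,0,0.9],[-0.7,1.04,0.08,0,0,0,0.9],[-1.13,1.5,0.12,0,0,0,0.9],[-1.6,1.91,0.15,0,0,0,0.9],[-2.12,2.27,0.17,0,0,0,0.9]]]'

```text
clock: 20.05
tool_pos: [0.6495, 0.0311, 0.1024]
ee_rot: [2.217, 2.214, 0.011]
ft_force: [-0.0, -5.8, 19.6]
finger_gap: 0.289
```

```bash
python3 st.py -1048; python3 tab2.py -1048 6,6,6,6,6,6,6,6,6,6
```

```text
20.05 [0.6495 0.0311 0.1024] [-0.3567  0.6806  0.3528  1.8884 -0.3765  0.6264  0.2283] [-0.0346 -5.7545 19.5873] [-1.0694  0.2622 -0.0281] 0.2893945857285559
[[ 0.0013  0.9999  0.011 ]
 [ 1.     -0.0013 -0.0011]
 [-0.0011  0.011  -0.9999]]
radial out -3.0787947160687197 along motion 4.861781203594769 fz 19.58729903976023
vel [ 0.1209  0.0388  0.0083 -0.088   0.0187  0.0494  0.0808]
[-0.55, 0.30], [-1.13, 0.55], [-1.73, 0.73], [-2.34, 0.85], [-2.97, 0.91], [-3.60, 0.90], [-4.22, 0.82], [-4.83, 0.68], [-5.43, 0.47], [-6.00, 0.21], -1108.0
```

Request:
play_rows --steps '[[[-0.55,0.3,0.02,0,0,0,0.9],[-1.13,0.55,0.03,0,0,0,0.9],[-1.73,0.72,0.03,0,0,0,0.9],[-2.34,0.83,0.02,0,0,0,0.9],[-2.97,0.88,0.01,0,0,0,0.9]]]'

```text
clock: 20.47
tool_pos: [0.6565, -0.0008, 0.1023]
ee_rot: [2.22, 2.213, 0.006]
ft_force: [-2.3, -6.1, 20.3]
finger_gap: 0.284
```

```bash
python3 st.py -1078; python3 tab2.py -1078 6,6,6,6,6,6,6,6,6,6
```

```text
20.4667 [ 0.6565 -0.0008  0.1023] [-0.3053  0.6876  0.3517  1.8715 -0.3702  0.6386  0.2683] [-2.2552 -6.0673 20.3218] [-1.1155  0.8423  0.0023] 0.2839122605470545
[[ 0.0031  1.      0.0078]
 [ 1.     -0.0031 -0.0028]
 [-0.0028  0.0079 -1.    ]]
radial out -2.4655807262327634 along motion 5.984938430913188 fz 20.32181273631701
vel [ 0.1227  0.001  -0.0125 -0.0037  0.011   0.0189  0.1035]
[-0.63, -0.01], [-1.25, -0.09], [-1.86, -0.23], [-2.46, -0.43], [-3.03, -0.70], [-3.56, -1.02], [-4.07, -1.40], [-4.53, -1.83], [-4.94, -2.30], [-5.30, -2.82], -1138.0
```

Request:
play_rows --steps '[[[-0.63,-0.01,0.01,0,0,0,0.9],[-1.25,-0.09,0.01,0,0,0,0.9],[-1.86,-0.24,0.01,0,0,0,0.9],[-2.45,-0.45,0,0,0,0,0.9],[-3.01,-0.72,0,0,0,0,0.9]]]'

```text
clock: 20.88
tool_pos: [0.648, -0.0284, 0.1022]
ee_rot: [2.221, 2.217, 0.006]
ft_force: [-4.7, -2.5, 24.1]
finger_gap: 0.285
```

```bash
python3 st.py -1108; python3 tab2.py -1108 6,6,6,6,6,6,6,6,6,6,6,6,4,4,2,2
```

```text
20.8833 [ 0.648  -0.0284  0.1022] [-0.2581  0.6794  0.3439  1.888  -0.3683  0.6308  0.3125] [-4.7354 -2.54   24.0775] [-0.2443  1.053   0.0074] 0.28467022419083643
[[ 0.002   1.      0.0052]
 [ 1.     -0.002   0.0004]
 [ 0.0004  0.0052 -1.    ]]
radial out -2.9886471879736196 along motion 4.465845771231279 fz 24.077530360931185
vel [ 0.1042 -0.0338 -0.0239  0.0702  0.0019 -0.0397  0.1019]
[-0.54, -0.32], [-1.04, -0.70], [-1.50, -1.13], [-1.91, -1.60], [-2.27, -2.12], [-2.58, -2.67], [-2.82, -3.25], [-3.00, -3.85], [-3.12, -4.46], [-3.18, -5.09], [-3.17, -5.72], [-3.09, -6.34], [-3.00, -6.75], [-2.89, -7.15], [-2.82, -7.35], [-2.75, -7.55], -1192.0
```

Request:
play_rows --steps '[[[-0.54,-0.32,-0.02,0,0,0,0.9],[-1.04,-0.7,-0.03,0,0,0,0.9],[-1.5,-1.13,-0.03,0,0,0,0.9],[-1.91,-1.6,-0.03,0,0,0,0.9],[-2.27,-2.12,-0.03,0,0,0,0.9],[-2.58,-2.67,-0.03,0,0,0,0.9],[-2.82,-3.25,-0.03,0,0,0,0.9]]]'

```text
clock: 21.47
tool_pos: [0.6175, -0.0537, 0.1023]
ee_rot: [2.218, 2.218, 0.013]
ft_force: [-0.1, 1.2, 21.3]
finger_gap: 0.289
```

```bash
python3 st.py -1150; python3 tab2.py -1150 6,6,6,6,6,4,4,2,2,2
```

```text
21.4667 [ 0.6175 -0.0537  0.1023] [-0.2138  0.6486  0.331   1.9568 -0.3693  0.5855  0.3636] [-0.132   1.1761 21.2809] [ 0.3875  0.3431 -0.0118] 0.28863618154698284
[[ 0.0001  1.      0.009 ]
 [ 1.     -0.0001  0.0028]
 [ 0.0028  0.009  -1.    ]]
radial out -1.1503046294606716 along motion -0.27823026244906013 fz 21.28092009819484
vel [ 0.048  -0.065  -0.0215  0.1537 -0.0043 -0.096   0.0647]
[-0.18, -0.60], [-0.30, -1.22], [-0.36, -1.84], [-0.35, -2.47], [-0.27, -3.09], [-0.18, -3.50], [-0.07, -3.91], [0.00, -4.10], [0.08, -4.30], [0.16, -4.49], -1194.0
```

Request:
play_rows --steps '[[[-0.18,-0.6,0,0,0,0,0.9],[-0.3,-1.22,0,0,0,0,0.9],[-0.36,-1.84,0,0,0,0,0.9],[-0.35,-2.47,0,0,0,0,0.9],[-0.27,-3.09,0,0,0,0,0.9],[-0.18,-3.5,0,0,0,0,0.9],[-0.07,-3.91,0,0,0,0,0.9],[0,-4.1,0,0,0,0,0.9],[0.08,-4.3,0,0,0,0,0.9],[0.16,-4.49,0,0,0,0,0.9],[0.16,-4.49,0,0,0,0,0.9],[0.16,-4.49,0,0,0,0,0.9]]]'

```text
clock: 22.47
tool_pos: [0.5743, -0.0532, 0.1023]
ee_rot: [2.217, 2.215, 0.014]
ft_force: [1.6, -0.5, 23.0]
finger_gap: 0.286
```

```bash
python3 st.py -1194
python3 - <<'E'
from h import *
for n in("scene","top"):
    p,d=robot.grab_frame(n); cv2.imwrite(f"pics/{n}3.png",p);np.save(f"{n}3.npy",d)
a=cv2.imread('pics/top0.png')[110:250,265:435];b=cv2.imread('pics/top3.png')[110:250,265:435]
c=cv2.imread('pics/scene0.png')[195:265,245:415];d=cv2.imread('pics/scene3.png')[195:265,245:415]
cv2.imwrite('pics/c3.png',cv2.resize(np.vstack([np.hstack([a,b]),np.hstack([c,d])]),None,fx=2.3,fy=2.3,interpolation=cv2.INTER_CUBIC))
E
```

```text
22.4667 [ 0.5743 -0.0532  0.1023] [-0.2156  0.6068  0.3227  2.056  -0.3746  0.5216  0.3781] [ 1.6081 -0.4542 23.0039] [-0.0918  0.0546 -0.0348] 0.28580267864257886
[[ 0.0007  0.9999  0.0121]
 [ 1.     -0.0007  0.0009]
 [ 0.0009  0.0121 -0.9999]]
radial out -0.2391107516485778 along motion -1.653850833556022 fz 23.003856231203297
vel [ 0.0026  0.0004  0.0001 -0.0017 -0.0005  0.0009  0.0006]
```

View pics/c3.png

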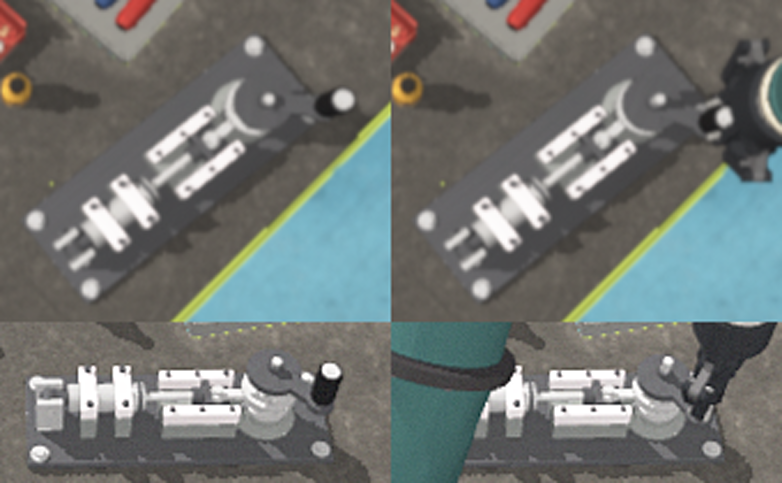

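The ram and crosshead look the same as at the start. I'll let the crank rise.

Request:
play_rows --steps '[[[0,0,-0.15,0,0,0,0.9],[0,0,-0.3,0,0,0,0.9],[0,0,-0.45,0,0,0,0.9],[0,0,-0.6,0,0,0,0.9],[0,0,-0.75,0,0,0,0.9],[0,0,-0.9,0,0,0,0.9],[0,0,-1.0,0,0,0,0.9],[0,0,-1.1,0,0,0,0.9],[0,0,-1.2,0,0,0,0.9],[0,0,-1.2,0,0,0,0.9]]]'

```text
clock: 23.4
tool_pos: [0.5701, -0.0513, 0.1111]
ee_rot: [2.22, 2.222, 0.007]
ft_force: [0.5, -0.1, 5.5]
finger_gap: 0.286
```

```bash
python3 st.py -1194
```

```text
23.4 [ 0.5701 -0.0513  0.1111] [-0.2259  0.5923  0.3331  2.0556 -0.3648  0.5459  0.3691] [ 0.5226 -0.1223  5.49  ] [ 0.2119 -0.0545  0.0212] 0.28619752355072403
[[-0.0007  1.      0.0034]
 [ 1.      0.0007  0.0025]
 [ 0.0025  0.0034 -1.    ]]
radial out -0.1008609009207218 along motion -0.5271183618639087 fz 5.4899759702030675
vel [-0.0006  0.003  -0.0023  0.0009 -0.0014 -0.0021  0.0003]
```

Request:
play_rows --steps '[[[0,0,-0.05,0,0,0,0.9],[0,0,-0.1,0,0,0,0.9],[0,0,-0.12,0,0,0,0.9],[0,0,-0.12,0,0,0,0.9]]]'

```text
clock: 23.73
tool_pos: [0.5699, -0.0512, 0.1121]
ee_rot: [2.22, 2.222, 0.006]
ft_force: [0.5, 0.2, 4.4]
finger_gap: 0.29
```

Request:
play_rows --steps '[[[0,0,0,0,0,0,0.68],[0,0,0,0,0,0,0.6],[0,0,0,0,0,0,0.5],[0,0,0,0,0,0,0.4],[0,0,0,0,0,0,0.35],[0,0,0,0,0,0,0.35],[0,0,-1,0,0,0,0.35],[0,0,-2.5,0,0,0,0.35],[0,0,-4.5,0,0,0,0.35],[0,0,-7,0,0,0,0.35],[0,0,-9.5,0,0,0,0.35],[0,0,-12,0,0,0,0.35],[0,0,-12,0,0,0,0.35],[0,0,-12,0,0,0,0.35],[0,0,-12,0,0,0,0.35]]]'

```text
clock: 24.98
tool_pos: [0.5681, -0.0516, 0.2315]
ee_rot: [-2.22, -2.221, -0.003]
ft_force: [-0.6, 0.6, -0.3]
finger_gap: 0.649
```

```bash
python3 st.py
python3 - <<'E'
from h import *
for n in("scene","top"):
    p,d=robot.grab_frame(n); cv2.imwrite(f"pics/{n}4.png",p);np.save(f"{n}4.npy",d)
a=cv2.imread('pics/top0.png')[110:250,265:435];b=cv2.imread('pics/top4.png')[110:250,265:435]
c=cv2.imread('pics/scene0.png')[195:265,245:415];d=cv2.imread('pics/scene4.png')[195:265,245:415]
cv2.imwrite('pics/c4.png',cv2.resize(np.vstack([np.hstack([a,b]),np.hstack([c,d])]),None,fx=2.3,fy=2.3,interpolation=cv2.INTER_CUBIC))
for f in '04':
  for n,b in(('top',(380,440,120,180)),('scene',(355,405,200,245))):
    P,u,v=cloud(n,n+f+'.npy',*b)
    m=(P[:,2]>.144)&(P[:,2]<.155)&(np.hypot(P[:,0]-.597,P[:,1]-.004)<.085); print(n,f,m.sum(),P[m].mean(0))
    m=(abs(P[:,2]-.099)<.018)&(np.hypot(P[:,0]-.597,P[:,1]-.004)<.027);print(' hub z',np.median(P[m,2]))
E
```

```text
24.9833 [ 0.5681 -0.0516  0.2315] [-0.3143  0.4264  0.4419  1.9762 -0.2548  0.7922  0.274 ] [-0.6475  0.6402 -0.3496] [-0.0023 -0.0265  0.021 ] 0.6491450008650176
[[-0.0007  1.      0.0002]
 [ 1.      0.0007  0.0026]
 [ 0.0026  0.0002 -1.    ]]
top 0 101 [ 0.59162487 -0.05480758  0.1476335 ]
 hub z 0.0973334992131028
scene 0 76 [ 0.58798027 -0.05396917  0.14922733]
 hub z 0.09852228449871642
top 4 102 [ 0.57138706 -0.04842097  0.14784858]
 hub z 0.09729646729951691
scene 4 79 [ 0.56730102 -0.04718072  0.14868911]
 hub z 0.09854666536594969
```

View pics/c4.png

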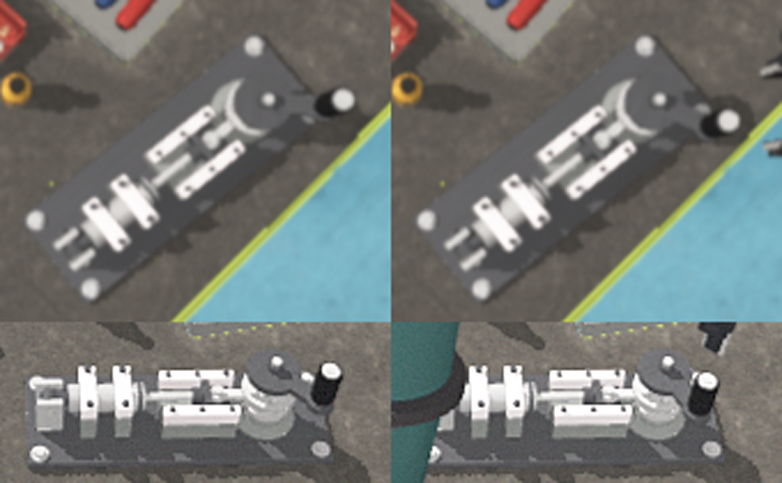

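View pics/scene4.png

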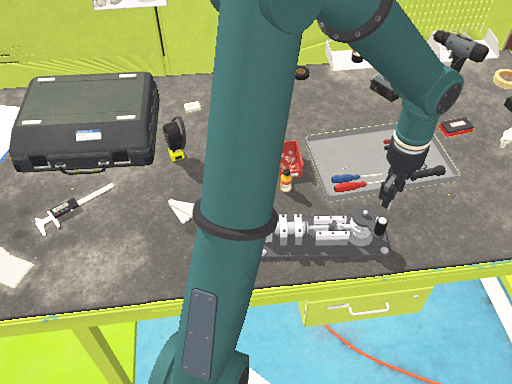

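In the latest views the hub is back at its starting height, the ram and connecting rod look the same as at the start, and the gripper is clear. Handing in.

```bash
python3 -c "
from plant import robot
print(robot.sign_off())"
```

```text
the job is handed in; nothing more can be done
None
```

I wound the rig through three full clockwise turns with the crank held in mesh, let the crank spring up, let go and handed the job in at about 25 s. No verdict was reported.

- **Meshing:** The dogs met pin tops about 3 mm down, with 17 N total push. They dropped after turning on about 15°, and I then pressed the crank down onto the collar.
- **Winding:** I turned at an even 72°/s, putting the handle at about 0.075 m/s. The gas spring pushed back with up to about 15 N at the heavy point. It then drove the handle ahead with about 6 N, which the grip held. The crank stayed fully down throughout.
- **Collar force:** It was mostly 5–15 N, a little above the recommended 5–10 N for much of the winding. The highest reading was about 19 N, once in the first turn, against the 25 N limit. I only had readings at the end of each call, so short peaks in between were not seen.
- **Final check:** In the last pictures the hub was back at its starting height, within 0.1 mm, so the crank is out of mesh. The crosshead and connecting rod looked the same as in the first picture. The gripper was open and about 8 cm above the knob, with no contact force.
- **Not checked directly:** I could not read the shaft angle. From the handle's path I expect three turns within a few degrees, but the pictures alone would not show an error of 10° or so. I did not measure the bystanders; the arm stayed away from them, but it hid the block and marker in the last view I looked at.

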